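# Fit rotary handles to a clamped switch module

### The arm

A 6-joint arm with a two-finger parallel gripper is mounted at the origin on the work surface. World frame = base frame: x ahead of the robot, y to its left, z up, the work surface at z = 0. Lengths are in m, angles in rad, forces in N, time in s.
With the tool pointing down it reaches from about 0.375 to 0.9 m from the base axis. Payload 3.1 kg.
Tool frame: the origin (TCP) lies midway between the tips of the shut fingers; the grasp point (between the pads) lies 19 mm behind it; z points along the fingers, y is the line along which they close (so a half turn about z gives the same grasp; the last joint's range is limited). The gripper opens to 87 mm and grips with 3 to 60 N. Pads are 19 mm wide; open, the fingers measure 117 mm over their backs; the gripper's body (75 mm by 190 mm) begins 51 mm behind the grasp point.
Start: joints at [-1.337, 0.527, 1.433, -0, 1.181, -0.178], TCP at [0.25, -0.573, 0.223] pointing down, gripper open.
Joint ranges: [-3.08, 3.08], [-0.75, 2.2], [0.22, 2.44], [-1.43, 4.57], [0, 2.65], [-2.85, 2.85]. Speed limits (rad/s): [2.79, 2.79, 3.14, 3.14, 3.14, 3.14].

### API

Orientations are given as [roll, pitch, yaw] about the fixed x, y, z axes, in that order (R = Rz(yaw) Ry(pitch) Rx(roll)).
In Python, from plant import robot gives the robot as it stands.
- The arm moves only by the tool apply_moves, never from a script. Its argument "moves" is one flat list of numbers, 7 for each row, row after row: the shift along the tool's x, y, z in mm, then the turn, a rotation vector about the tool's x, y, z in rad, then the finger opening in mm, from 0 to 87. In form: [tx, ty, tz, ax, ay, az, fingers, tx, ty, tz, ax, ay, az, fingers, ...]. A call has 1 to 5 rows; each row is the pose to reach, as a shift and turn from the pose commanded when the call began, along the tool's axes at that moment; what a row does not reach only later rows make up. A row lasts 1/10 s, in which the tool goes at most 50 mm and 8.59 degrees, less where a joint would pass 70% of its speed; a pose out of reach is approached as far as the arm can. A call with a gripper value outside its range is refused whole. The fingers move at their own pace and stop on an object; "force" is the grip in N (left out, the last holds). Time passes only in rows, so rows that repeat a pose let the fingers close. It gives the time, the measured TCP pose, the force, the opening and the grip force at its end, in the units of the state.
- robot.get_state(): the state, without advancing time (a new reading comes with each control period).
- robot.camera(name): name is "scene" or "top" or "wrist"; returns a dict with "image" (384x512x3 uint8, red, green, blue), "K" (3x3 intrinsics, pixels), "xyz" and "orientation" of the camera in the world. Camera axes: x right, y down, z forward; pixel columns grow to the right and rows downward; lengths in m; the calibration is good to about 2 mm. A picture is of the moment at which its call begins. There is no depth.
- robot.sign_off(): hands the job in; it is judged then, once.
Trained networks look in a picture, given as the dict that the camera call returned (one of the last four; its "shot" number tells which), for a name from the list of things; names that differ only in an ending like _2 or _b are one class to them, and where a whole thing is asked for, a point or a joint stands for the part that bears it (a point fixed in the world has none). Each returns a list of dicts, best first, with "confidence" (0 to 1); they miss things now and then, are a little off and sometimes report something else, mostly with a low value. They report only what shows in the picture. A call takes as long as a camera call.
- robot.regions_of(picture, thing): "region" (384x512 bool, what is visible of it) and "extent" ([left, top, right, bottom] in pixels, round what is visible of it).
The state is a dict: "clock": time; "joint_pos": joint angles; "joint_vel": joint speeds; "joint_efforts": joint torques, N m; "tool_pos": TCP position; "eef_rot": TCP orientation; "ft_force": force on the tool from outside, world axes, zero at the start; "ft_torque": the same for the moment, N m; "finger_gap": finger opening in m; "gripper_force": force on a finger pad.
Only numpy, scipy, OpenCV 4.12 (cv2) and the standard library are available. Lean on these libraries where they do the work, as an engineer would, in place of code of your own. Each camera call takes 0.05 s, during which the arm holds its last target. There are 200 camera calls.

### The job

Lay the white switch module down flat in the pallet's nest, turn the yellow turnbutton fully over its end, and swing the toggle clamp arm over and down onto its other end. With the module held so, push each rotary handle lying on the bench fully home on the square shaft of the switch with its colour. When all are on, throw the clamp arm fully back, leave the turnbutton closed over the module, and leave the tape, carton, jar and terminal block on the bench where they are.

Things in the scene. Friction and masses are not known exactly. Their poses are not given: they have to be found in the camera images.
- module: Loose switch module, 0.55 kg: white base plate 70 (x) x 290 (y) x 14 mm carrying three switch bodies 50 x 50 mm, from 14 to 44 mm above the underside, at y = -76 (red cap), 0 (yellow cap), +76 mm (green cap). A 16 mm square steel shaft 20 mm high stands on each body. Origin: centre of the plate's underside, z up. Best carried by the middle switch body (50 mm across).
- nest (a point): Centre of the floor of the nest on the fixed dark steel pallet (floor 12 mm above the bench), z up. Bright aluminium rails 8 mm high leave 75 (x) x 295 mm (y) for the module's plate; the module may go in either way round, its long side along the nest's y.
- latch (a joint): Yellow turnbutton at the nest's -y end. 0 = turned clear (nose along the nest's +x), 1.57 = nose over the module's end. Positive is anticlockwise seen from above; stays where left.
- latch_hinge (a point): Turnbutton's vertical pivot axis, at the underside of its 6 mm blade, which is 29 mm above the bench; at nest (0, -175 mm). The nose reaches 52 mm from it, the blade is 20 mm wide.
- latch_peg (a point): Middle of the turnbutton's upright white finger peg (14 mm diameter, from 35 to 71 mm above the bench), on its tail 44 mm from the pivot, on the side away from the nose. It moves with the turnbutton; this point's x axis points from peg to nose.
- clamp (a joint): Toggle clamp arm at the nest's +y end. 0 = arm level, its rubber foot down on the module's end; grows as the arm is lifted and thrown back, 1.57 upright, 1.95 = fully back at rest. Past upright the arm falls to that side by its own weight.
- clamp_hinge (a point): The clamp's horizontal pivot, 60 mm above the bench, at nest x = +75, y = +125 mm; its axis is the nest's y. The arm points to the nest's -x when level.
- clamp_grip (a point): Centre of the blue grip (round roller lying along the pivot axis, 22 mm diameter, 20 mm wide) at the tip of the clamp arm, 150 mm from the pivot. It moves with the arm.
- handle_red: Loose rotary handle with red bar grip, 0.09 kg (absent in some runs). Black hub 48 x 48 mm, 22 mm high, with a 17.6 mm square bore from below aligned with its sides; above it the red bar 64 (x) x 18 (y) mm, from 22 to 50 mm above the underside. Origin: centre of the underside, z up.
- seat_red (a point): Foot of the square shaft on the red-capped switch, at the top face of the switch body (44 mm above the module's underside); x and y are square to the shaft's sides and turn with it, z up. The shaft is 20 mm high, 16 mm square with a tapered tip, and turns stiffly by up to 0.8 rad either way. A handle is home when its underside lies on this face; any of the four ways round will do.
- handle_yellow: Loose rotary handle with yellow bar grip, 0.09 kg (absent in some runs). Black hub 48 x 48 mm, 22 mm high, with a 17.6 mm square bore from below aligned with its sides; above it the yellow bar 64 (x) x 18 (y) mm, from 22 to 50 mm above the underside. Origin: centre of the underside, z up.
- seat_yellow (a point): Foot of the square shaft on the yellow-capped switch, at the top face of the switch body (44 mm above the module's underside); x and y are square to the shaft's sides and turn with it, z up. The shaft is 20 mm high, 16 mm square with a tapered tip, and turns stiffly by up to 0.8 rad either way. A handle is home when its underside lies on this face; any of the four ways round will do.
- handle_green: Loose rotary handle with green bar grip, 0.09 kg (absent in some runs). Black hub 48 x 48 mm, 22 mm high, with a 17.6 mm square bore from below aligned with its sides; above it the green bar 64 (x) x 18 (y) mm, from 22 to 50 mm above the underside. Origin: centre of the underside, z up.
- seat_green (a point): Foot of the square shaft on the green-capped switch, at the top face of the switch body (44 mm above the module's underside); x and y are square to the shaft's sides and turn with it, z up. The shaft is 20 mm high, 16 mm square with a tapered tip, and turns stiffly by up to 0.8 rad either way. A handle is home when its underside lies on this face; any of the four ways round will do.
- tape: Bystander, to be left alone: roll of yellow tape, 80 mm across, 25 mm high. Origin: centre of its underside.
- carton: Bystander, to be left alone: small cardboard carton, 55 x 55 x 45 mm. Origin: centre of its underside.
- jar: Bystander, to be left alone: small jar, 50 mm across, 60 mm high. Origin: centre of its underside.
- terminal: Bystander, to be left alone: white terminal block, 40 x 40 x 35 mm. Origin: centre of its underside.

How it is judged:
By the outcome, as a careful person would: the job done as asked, in the order asked, and still so for the second after the job is handed in, with the robot touching nothing.
Of handle_red, handle_yellow, handle_green only 2 to 3 are there at a start; the rules pass over those that are not, and their reading is None.
At some moment in a run one of handle_red, handle_yellow, handle_green may be knocked a few centimetres aside while the robot is not near it.
It also fails if it takes over 208 s, if anything falls off the work surface, if the arm or the gripper's body presses on something with over 40 N, if the wrist force passes 120 N, or if a joint passes its speed limit or range.

## Working session

There is one attempt and no reset: what is moved stays moved. The work goes in short steps, Python scripts to look and compute and a tool call to move; the robot and the scene stay as the last step left them, time stands still between calls to the robot, and variables do not carry over. Pictures are saved under pics/ and viewed, at most 16 in all, crops included, and the job is handed in when it is done.

Besides the shell and the picture viewer there is one more tool, called after ">>>" as name(argument=value, ...), one argument or row to a line, values as JSON. apply_moves: Moves the arm, as the interface text tells. Its arguments: {"type":"object","properties":{"moves":{"type":"array"},"force":{"type":"number"}},"required":["moves"]}

```bash
ls; mkdir -p pics
python3 - <<'E'
from plant import robot
import cv2,pickle
s=robot.get_state();print(s)
for n in("scene","top","wrist"):
    p=robot.camera(n);cv2.imwrite(f"pics/a_{n}.png",cv2.resize(p["image"][:,:,::-1],None,fx=1.5,fy=1.5,interpolation=cv2.INTER_CUBIC))
    print(n,p["K"].tolist(),p["xyz"],p["orientation"],p.keys())
    pickle.dump(p,open(f"pics/a_{n}.pkl","wb"))
    if n!="wrist":
        for t in("module","handle_red","handle_yellow","handle_green","latch","clamp","clamp_grip","latch_peg","tape","carton","jar","terminal","nest"):
            try:
                for r in robot.regions_of(p,t)[:2]:print(n,t,round(r["confidence"],2),r["extent"])
            except Exception as e:print(t,e)
E
```

```text
pics
{'clock': 0.0, 'joint_pos': array([-1.33751091e+00,  5.28445399e-01,  1.43388060e+00,  3.71113505e-06,
        1.18139177e+00, -1.78495239e-01]), 'joint_vel': array([-8.31032091e-04,  6.98879525e-05, -5.74763025e-04,  1.84580837e-04,
       -1.81256337e-03, -2.23376324e-04]), 'joint_efforts': array([-5.03573665e-04, -4.40045357e+01, -1.76593155e+01,  6.33445289e-02,
        5.83299925e-02, -1.69665982e-04]), 'tool_pos': array([ 0.25001286, -0.57203153,  0.22159129]), 'eef_rot': array([-3.13950191e+00, -3.80687582e-04,  4.11778843e-01]), 'ft_force': array([-0.67783723,  0.79303065, -0.17988016]), 'ft_torque': array([ 0.00744491,  0.02330447, -0.03212251]), 'gripper_force': 0.0, 'finger_gap': 0.08711168386713238}
scene [[484.1313863493899, 0.0, 259.72498843262474], [0.0, 484.1313863493899, 190.8729803411912], [0.0, 0.0, 1.0]] [ 1.40604022 -0.48092374  0.80371737] [-2.20312474  0.01621685  1.11420191] dict_keys(['image', 'K', 'xyz', 'orientation', 'shot'])
scene module 0.7 [77.9, 203.2, 192.8, 275.2]
scene module 0.51 [376.0, 191.2, 405.4, 217.3]
scene handle_red 0.56 [210.0, 204.2
[... 1149 characters left out ...]
.46 [187.4, 141.4, 201.8, 175.8]
top clamp_grip 0.57 [153.0, 141.4, 175.7, 162.7]
top clamp_grip 0.54 [188.5, 143.7, 203.1, 175.0]
top latch_peg 0.66 [289.4, 175.5, 299.2, 205.3]
top tape 0.64 [304.4, 139.9, 328.2, 165.8]
top carton 0.83 [153.3, 140.8, 174.4, 161.8]
top jar 0.66 [106.2, 163.5, 128.3, 177.8]
top jar 0.34 [189.6, 142.1, 202.1, 175.3]
top terminal 0.75 [169.1, 231.3, 182.1, 245.2]
top nest 0.8 [185.5, 142.4, 303.9, 227.3]
wrist [[322.35293088060956, 0.0, 267.7167396067656], [0.0, 322.35293088060956, 190.67867020463316], [0.0, 0.0, 1.0]] [ 0.31294524 -0.54503898  0.38434926] [ 2.88720405e+00  5.76117359e-04 -1.15949514e+00] dict_keys(['image', 'K', 'xyz', 'orientation', 'shot'])
```

View pics/a_top.png

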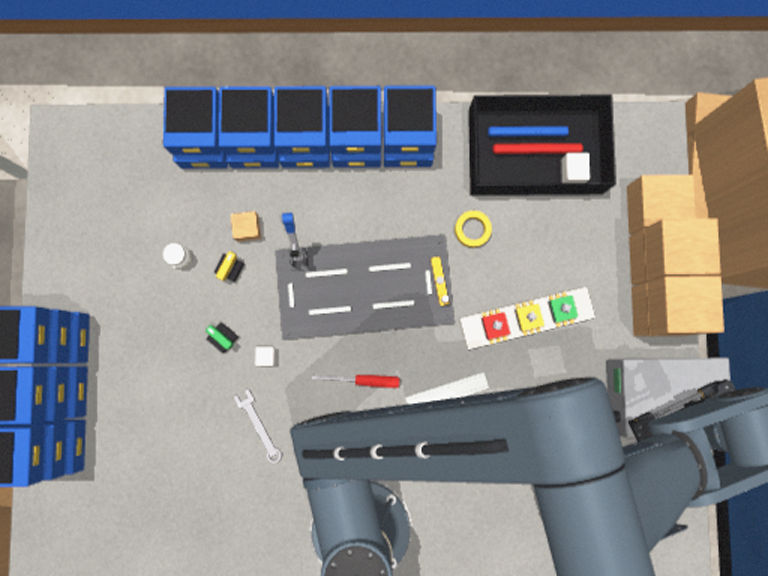

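View pics/a_scene.png

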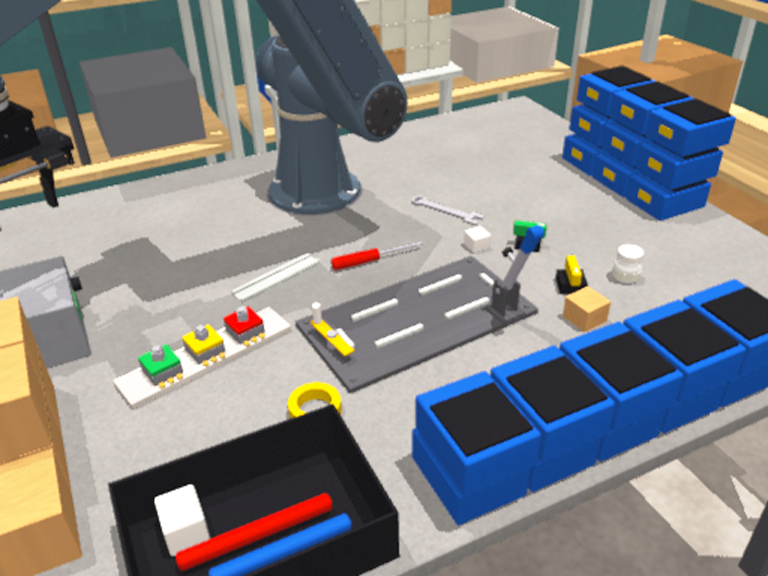

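The top view shows the module at about (529,317), the nest at about (365,288), and the turnbutton at (440,280) with its nose up. The clamp arm is thrown back at (290,222), the yellow handle is at (228,267) and the green at (221,337). I see no red handle.

```bash
cat > h.py <<'E'
import numpy as np,cv2,pickle
from scipy.spatial.transform import Rotation as R
def ray(p,uv):
    d=np.linalg.solve(p["K"],[uv[0],uv[1],1.]);return R.from_euler("xyz",p["orientation"]).apply(d/np.linalg.norm(d))
def onz(p,uv,z):
    d=ray(p,uv);return p["xyz"]+d*(z-p["xyz"][2])/d[2]
def proj(p,X):
    c=R.from_euler("xyz",p["orientation"]).inv().apply(np.asarray(X)-p["xyz"])@p["K"].T;return c[...,:2]/c[...,2:]
def tri(ps,uvs):
    A=0;b=0
    for p,uv in zip(ps,uvs):
        d=ray(p,uv);M=np.eye(3)-np.outer(d,d);A=A+M;b=b+M@p["xyz"]
    return np.linalg.solve(A,b)
def toolmove(s,pos,yaw):
    "shift (mm) and turn in tool axes from current pose to pos with tool down, yaw"
    r0=R.from_euler("xyz",s["eef_rot"]);r1=R.from_euler("xyz",[np.pi,0,yaw])
    return np.round(r0.inv().apply(np.asarray(pos)-s["tool_pos"])*1000,1),np.round((r0.inv()*r1).as_rotvec(),3)
E
python3 - <<'E'
from h import *
np.set_printoptions(precision=4,suppress=True)
t=pickle.load(open("pics/a_top.pkl","rb"));s=pickle.load(open("pics/a_scene.pkl","rb"))
P={"redshaft":((497,323),(242,312)),"yelshaft":((531,315),(201,328)),"greshaft":((566,307),(157,351)),"peg_top":((445,299),(317,308)),
"latchnose":((437,258),(352,355)),"grip":((288,220),(534,237)),"hingebase":((298,256),(505,297)),"hyel":((232,265),(573,268)),"hgre":((219,336),(530,228)),
"palA":((277,250),(535,313)),"palB":((444,236),(351,384)),"palC":((455,325),(299,321)),"palD":((282,340),(473,260)),
"tape":((473,229),(315,400)),"carton":((245,226),(586,305)),"jar":((174,254),(629,248)),"term":((265,356),(477,237))}
for k,(a,b) in P.items():
    X=tri([t,s],[np.array(a)/1.5,np.array(b)/1.5]);print(k,X,onz(t,np.array(a)/1.5,.012)[:2])
E
```

```text
redshaft [ 0.4389 -0.2944  0.0585] [ 0.4413 -0.3036]
yelshaft [ 0.4551 -0.3666  0.0632] [ 0.4585 -0.3789]
greshaft [ 0.4722 -0.4423  0.058 ] [ 0.4756 -0.4567]
peg_top [ 0.4911 -0.1824  0.0629] [ 0.495  -0.1901]
latchnose [ 0.5864 -0.1666  0.0275] [ 0.5864 -0.1739]
grip [0.6369 0.1355 0.1905] [0.6739 0.1567]
hingebase [0.5878 0.1304 0.0421] [0.5927 0.134 ]
hyel [0.5724 0.2785 0.0449] [0.5734 0.2796]
hgre [0.4165 0.3007 0.0395] [0.4169 0.3056]
palA [0.6084 0.1825 0.0021] [0.6064 0.1806]
palB [ 0.6363 -0.1871  0.0154] [ 0.6358 -0.1902]
palC [ 0.4402 -0.2052  0.007 ] [ 0.4376 -0.2111]
palD [ 0.4094  0.173  -0.0017] [0.4072 0.168 ]
tape [ 0.6501 -0.2514  0.0223] [ 0.6513 -0.2551]
carton [0.6578 0.2497 0.03  ] [0.6608 0.2521]
jar [0.5911 0.394  0.065 ] [0.5987 0.4081]
term [0.3734 0.2048 0.0224] [0.3727 0.2047]
```

>>> apply_moves(
  moves=[50, -20, 4, 0, 0, -0.14, 87, 90, -36, 8, 0, 0, -0.28, 87, 130, -52, 12, 0, 0, -0.42, 87, 170, -68, 16, 0, 0, -0.56, 87, 210, -84, 20, 0, 0, -0.7, 87],
)

```text
clock: 1.95
tool_pos: [0.4101, -0.4105, 0.2026]
eef_rot: [3.141, 0.0, 1.117]
ft_force: [0.0, -0.6, 0.5]
finger_gap: 0.0869
gripper_force: 0.0
```

Run:
```python
from h import *
from plant import robot
s=robot.get_state();print(s["tool_pos"],s["eef_rot"],toolmove(s,[.455,-.367,.2],1.792))
```

```text
[ 0.41006141 -0.41049765  0.20256176] [3.14115276e+00 2.08702532e-04 1.11723191e+00] (array([58.8, 21.3,  2.6]), array([ 0.   ,  0.   , -0.675]))
```

>>> apply_moves(
  moves=[15, 5, 1, 0, 0, -0.14, 87, 30, 10, 2, 0, 0, -0.28, 87, 45, 16, 3, 0, 0, -0.42, 87, 59, 21, 3, 0, 0, -0.56, 87, 59, 21, 3, 0, 0, -0.675, 87],
)

```text
clock: 2.45
tool_pos: [0.4552, -0.3666, 0.1996]
eef_rot: [3.141, -0.0, 1.794]
ft_force: [0.3, 0.7, 0.0]
finger_gap: 0.087
gripper_force: 0.0
```

>>> apply_moves(
  moves=[0, 0, 0, 0, 0, 0, 87, 0, 0, 0, 0, 0, 0, 87],
)

```text
clock: 2.65
tool_pos: [0.454, -0.3682, 0.1996]
eef_rot: [3.142, 0.0, 1.784]
ft_force: [-0.4, 0.2, -0.4]
finger_gap: 0.087
gripper_force: 0.0
```

```bash
cat >> h.py <<'E'
def snap(name,n="wrist",view=1):
    from plant import robot
    p=robot.camera(n);pickle.dump(p,open(f"pics/{name}.pkl","wb"))
    if view:cv2.imwrite(f"pics/{name}.png",cv2.resize(p["image"][:,:,::-1],None,fx=1.5,fy=1.5,interpolation=cv2.INTER_CUBIC))
    return p
E
python3 - <<'E'
from h import *
p=snap("b1");print(p["xyz"],p["orientation"])
E
```

```text
[ 0.43986713 -0.30119026  0.36138709] [2.88871333e+00 1.44545963e-03 2.13023351e-01]
```

View pics/b1.png

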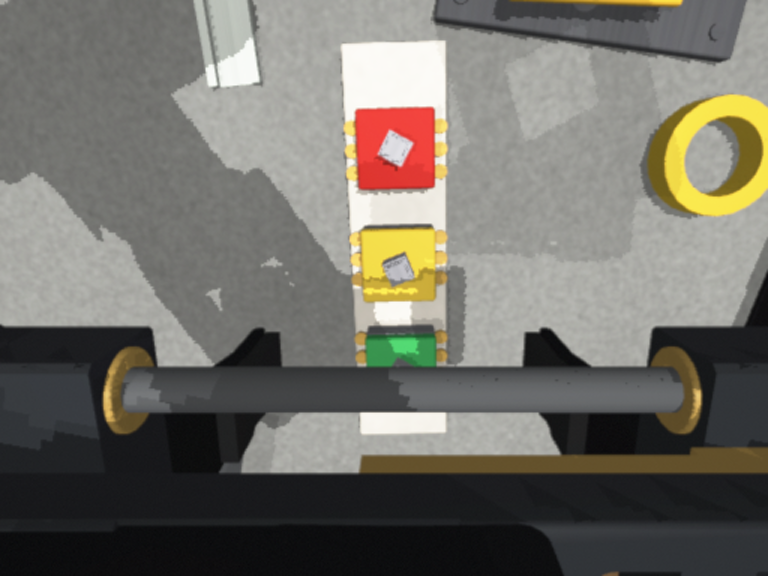

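The wrist view shows the red cap at (395,148), the yellow at (398,263) and part of the green. The plate runs nearly vertically in the image. I'll take a second view from 70 mm further back.

>>> apply_moves(
  moves=[-30, 0, 0, 0, 0, 0, 87, -60, 0, 0, 0, 0, 0, 87, -70, 0, 0, 0, 0, 0, 87, -70, 0, 0, 0, 0, 0, 87, -70, 0, 0, 0, 0, 0, 87],
)

```text
clock: 3.2
tool_pos: [0.4682, -0.4353, 0.1991]
eef_rot: [-3.141, -0.002, 1.786]
ft_force: [-0.3, 0.3, -0.6]
finger_gap: 0.0868
gripper_force: 0.0
```

```bash
cat >> h.py <<'E'
H={"red":[((0,120,90),(6,255,255)),((174,120,90),(180,255,255))],"yellow":[((20,110,80),(33,255,255))],"green":[((50,110,50),(80,255,255))]}
def blob(p,col,minA=150):
    hsv=cv2.cvtColor(p["image"],cv2.COLOR_RGB2HSV);m=0
    for a,b in H[col]:m=m|cv2.inRange(hsv,a,b)
    m=cv2.morphologyEx(m,cv2.MORPH_CLOSE,np.ones((9,9)))
    cs=[c for c in cv2.findContours(m,cv2.RETR_EXTERNAL,cv2.CHAIN_APPROX_NONE)[0] if cv2.contourArea(c)>minA]
    return sorted([(cv2.contourArea(c),)+cv2.minAreaRect(c) for c in cs],key=lambda t:-t[0])
E
python3 - <<'E'
from h import *
np.set_printoptions(precision=4,suppress=True)
from plant import robot
p1=pickle.load(open("pics/b1.pkl","rb"));p2=snap("b2");print(robot.get_state()["tool_pos"])
for p in(p1,p2):
    for c in H:
        for b in blob(p,c)[:4]:print(c,[np.round(x,1) for x in b],onz(p,b[1],.044)[:2])
    print()
E
```

```text
[ 0.4683 -0.4349  0.1992]
red [np.float64(2683.0), array([263. ,  98.5]), array([52., 53.]), np.float64(-0.0)] [ 0.4333 -0.2943]
yellow [np.float64(5262.5), array([471.5, 103. ]), array([80., 79.]), np.float64(90.0)] [ 0.6277 -0.2565]
yellow [np.float64(2959.5), array([375.5, 306. ]), array([ 16., 271.]), np.float64(90.0)] [ 0.6029 -0.4863]
yellow [np.float64(2765.0), array([265.4, 175.9]), array([48.9, 64.1]), np.float64(88.6)] [ 0.4513 -0.367 ]
yellow [np.float64(871.0), array([ 83.7, 259.5]), array([30.4, 58.1]), np.float64(6.7)] [ 0.2792 -0.4983]
green [np.float64(882.5), array([267. , 233.5]), array([21., 46.]), np.float64(90.0)] [ 0.4659 -0.4271]

red [np.float64(2721.5), array([263.5,  25.5]), array([51., 55.]), np.float64(90.0)] [ 0.4346 -0.2993]
yellow [np.float64(4720.5), array([476.,  38.]), array([76., 70.]), np.float64(90.0)] [ 0.6245 -0.2686]
yellow [np.float64(3177.0), array([265.9, 107. ]), array([53.4, 67.1]), np.float64(88.4)] [ 0.4516 -0.3681]
yellow [np.float64(2950.5), array([375.5, 306. ]), array([271.,  16.]), np.float64(-0.0)] [ 0.6167 -0.5522]
yellow [np.float64(860.0), array([ 83.7, 259.5]), array([30.6, 58.1]), np.float64(6.7)] [ 0.2938 -0.5649]
green [np.float64(2211.5), array([267., 183.]), array([48., 48.]), np.float64(0.0)] [ 0.4684 -0.4404]
```

View pics/b2.png

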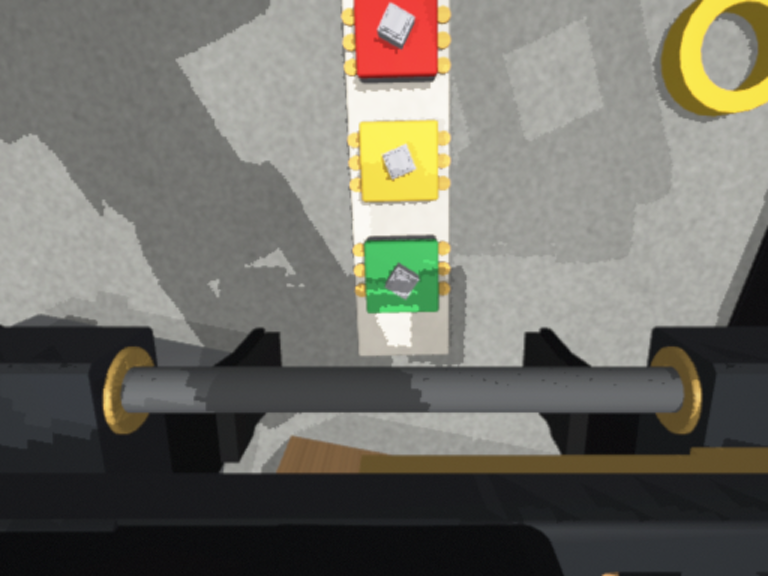

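Run:
```python
from h import *
from plant import robot
s=robot.get_state();print(s["eef_rot"],toolmove(s,[.451,-.3674,.018],1.807))
```

```text
[-3.14091467e+00 -2.34595601e-03  1.78647109e+00] (array([ 69.3,  -2.3, 181.3]), array([-0.001, -0.002, -0.021]))
```

>>> apply_moves(
  moves=[35, -1, 0, 0, 0, -0.02, 87, 69, -2, 30, 0, 0, -0.02, 87, 69, -2, 70, 0, 0, -0.02, 87, 69, -2, 110, 0, 0, -0.02, 87, 69, -2, 130, 0, 0, -0.02, 87],
)

```text
clock: 3.75
tool_pos: [0.4506, -0.3661, 0.0671]
eef_rot: [-3.139, -0.005, 1.808]
ft_force: [-0.4, -0.5, -0.1]
finger_gap: 0.0869
gripper_force: 0.0
```

>>> apply_moves(
  moves=[0, 0, 20, 0, 0, 0, 87, 0, 0, 40, 0, 0, 0, 87, 0, 0, 51, 0, 0, 0, 87, 0, 0, 51, 0, 0, 0, 87],
)

```text
clock: 4.15
tool_pos: [0.4513, -0.3677, 0.0174]
eef_rot: [-3.14, -0.003, 1.807]
ft_force: [-0.3, -0.0, -0.1]
finger_gap: 0.0869
gripper_force: 0.0
```

>>> apply_moves(
  moves=[0, 0, 0, 0, 0, 0, 40, 0, 0, 0, 0, 0, 0, 40, 0, 0, 0, 0, 0, 0, 40, 0, 0, 0, 0, 0, 0, 40, 0, 0, 0, 0, 0, 0, 40],
  force=40,
)

```text
clock: 4.65
tool_pos: [0.4524, -0.3697, 0.0191]
eef_rot: [3.141, 0.001, 1.807]
ft_force: [-0.1, 1.6, 0.9]
finger_gap: 0.0548
gripper_force: 0.0
```

>>> apply_moves(
  moves=[0, 0, 0, 0, 0, 0, 40, 0, 0, 0, 0, 0, 0, 40, 0, 0, 0, 0, 0, 0, 40],
)

```text
clock: 4.95
tool_pos: [0.4522, -0.3697, 0.0189]
eef_rot: [-3.141, 0.0, 1.807]
ft_force: [-1.0, -0.1, 3.2]
finger_gap: 0.05
gripper_force: 40.0
```

>>> apply_moves(
  moves=[0, 0, -15, 0, 0, 0, 40, 0, 0, -35, 0, 0, 0, 40, 0, 0, -65, 0, 0, 0, 40, 0, 0, -105, 0, 0, 0, 40, 0, 0, -140, 0, 0, 0, 40],
)

```text
clock: 5.45
tool_pos: [0.4516, -0.3685, 0.1596]
eef_rot: [-3.141, -0.002, 1.807]
ft_force: [0.5, -1.1, -5.6]
finger_gap: 0.0498
gripper_force: 40.0
```

Run:
```python
from h import *
from plant import robot
np.set_printoptions(precision=4,suppress=True)
p=snap("c1");s=robot.get_state();print(s["tool_pos"],s["eef_rot"],s["finger_gap"],s["gripper_force"],s["ft_force"])
r=R.from_euler("xyz",s["eef_rot"])
print("cam in tool",r.inv().apply(p["xyz"]-s["tool_pos"]),(r.inv()*R.from_euler("xyz",p["orientation"])).as_euler("xyz"))
for b in blob(p,"red")+blob(p,"yellow")[:4]:
    X=onz(p,b[1],s["tool_pos"][2]+.026);print(b,r.inv().apply(X-s["tool_pos"])*1000)
print(toolmove(s,[.52,-.01,.25],1.646))
```

```text
[ 0.4542 -0.3713  0.1657] [3.1373 0.0079 1.807 ] 0.04955233082275225 39.99946097843349 [ 0.734  -1.3141 -1.4656]
cam in tool [ 0.0702 -0.0006 -0.1564] [-0.2427 -0.0063  1.5716]
(15144.5, (267.5, 82.5), (127.0, 125.0), 90.0) [ 80.6989  -1.5138 -26.6435]
(6587.5, (333.0, 294.5), (39.0, 356.0), 90.0) [-10.5877  28.0501 -25.7986]
(4896.0, (267.5, 221.5), (45.0, 131.0), 90.0) [ 24.3947  -1.5739 -26.2   ]
(2713.0, (484.0, 109.5), (89.0, 54.0), 90.0) [ 70.6035  82.9097 -26.2056]
(583.5, (380.06207275390625, 259.55517578125), (57.371421813964844, 20.141653060913086), 86.633544921875) [  6.6954  47.8681 -25.8507]
(array([335.2, 148.9, -86.3]), array([0.005, 0.008, 0.161]))
```

View pics/c1.png

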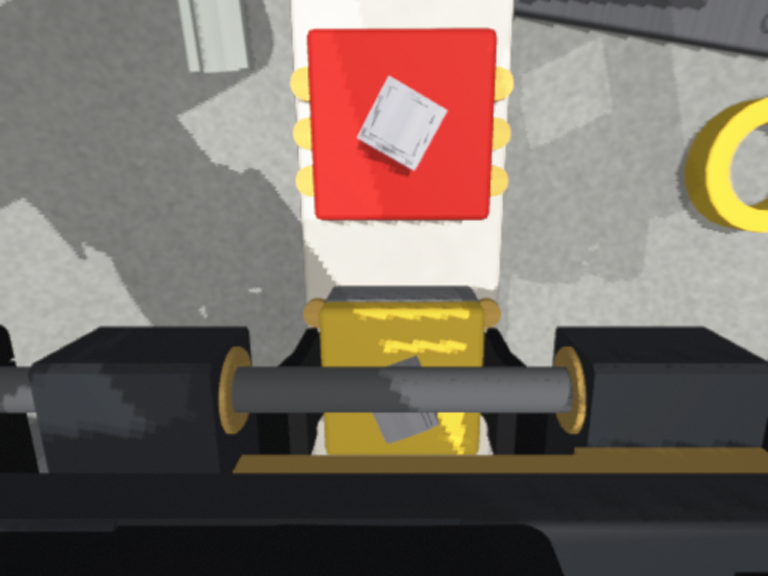

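```bash
cat >> h.py <<'E'
CT=np.array([.0685,0,-.162]);CR=R.from_euler("xyz",[-.2527,0,np.pi/2])
def tp(p): # picture with pose in tool frame
    q=dict(p);q["xyz"]=CT;q["orientation"]=CR.as_euler("xyz");return q
E
python3 - <<'E'
from h import *
np.set_printoptions(precision=4,suppress=True)
for n in("a_wrist","b1","b2","c1"):
    p=pickle.load(open(f"pics/{n}.pkl","rb"));print(p["xyz"],p["orientation"])
q=tp(p)
for b in blob(p,"red")[:1]:
    print(onz(q,b[1],-.026)*1000)
    for uv in((307,29),(497,29),(490,218),(315,218)):print(onz(q,np.array(uv)/1.5,-.026)*1000)
# shaft
print("shaft top",[onz(q,np.array(uv)/1.5,-.046)*1000 for uv in((388,75),(447,107),(411,170),(357,138))])
E
```

```text
[ 0.3129 -0.545   0.3843] [ 2.8872  0.0006 -1.1595]
[ 0.4399 -0.3012  0.3614] [2.8887 0.0014 0.213 ]
[ 0.4542 -0.3687  0.361 ] [2.8913 0.0021 0.2145]
[ 0.4363 -0.3022  0.3215] [2.891  0.0021 0.2353]
[ 78.1833  -0.0869 -26.    ]
[101.186  -24.1575 -26.    ]
[101.186   24.3745 -26.    ]
[ 53.0735  24.7863 -26.    ]
[ 53.0735 -24.2678 -26.    ]
shaft top [array([ 87.0768,  -3.0229, -46.    ]), array([ 80.3596,  10.2729, -46.    ]), array([ 66.5032,   2.199 , -46.    ]), array([ 73.6494, -10.2354, -46.    ])]
```

>>> apply_moves(
  moves=[0, 10, -45, 0, 0, 0, 40, 20, 40, -75, 0, 0, 0.04, 40, 40, 70, -105, 0, 0, 0.08, 40, 60, 105, -130, 0, 0, 0.12, 40, 90, 140, -140, 0, 0, 0.16, 40],
)

```text
clock: 6.0
tool_pos: [0.569, -0.2496, 0.3008]
eef_rot: [3.138, 0.003, 1.643]
ft_force: [1.7, -1.4, -5.3]
finger_gap: 0.0494
gripper_force: 40.0
```

Run:
```python
from h import *
from plant import robot
s=robot.get_state();print(s["tool_pos"],s["eef_rot"],toolmove(s,[.68,-.1,.3],1.646))
```

```text
[ 0.56897738 -0.24956306  0.30079882] [3.13796963 0.00322343 1.64344898] (array([141.1, 121.6,   0.8]), array([ 0.004,  0.003, -0.003]))
```

>>> apply_moves(
  moves=[30, 30, 0, 0, 0, 0, 40, 65, 60, 0, 0, 0, 0, 40, 95, 90, 0, 0, 0, 0, 40, 120, 115, 0, 0, 0, 0, 40, 140, 121, 0, 0, 0, 0, 40],
)

```text
clock: 6.5
tool_pos: [0.6787, -0.0975, 0.2963]
eef_rot: [-3.141, -0.002, 1.649]
ft_force: [-0.6, -0.7, -4.6]
finger_gap: 0.0497
gripper_force: 40.0
```

>>> apply_moves(
  moves=[0, 0, 0, 0, 0, 0, 40, 0, 0, 0, 0, 0, 0, 40, 0, 0, 0, 0, 0, 0, 40],
)

```text
clock: 6.8
tool_pos: [0.6764, -0.1012, 0.2976]
eef_rot: [-3.139, -0.0, 1.646]
ft_force: [-0.5, 0.1, -4.9]
finger_gap: 0.0497
gripper_force: 40.0
```

Run:
```python
from h import *
from plant import robot
p=snap("d1");s=robot.get_state();print(s["tool_pos"],s["eef_rot"],p["xyz"],p["orientation"])
```

```text
[ 0.67655383 -0.10152217  0.29792629] [-3.14013132e+00 -9.75250223e-05  1.64539440e+00] [ 0.67199316 -0.03287575  0.45940485] [2.88882823 0.00361626 0.07465857]
```

View pics/d1.png

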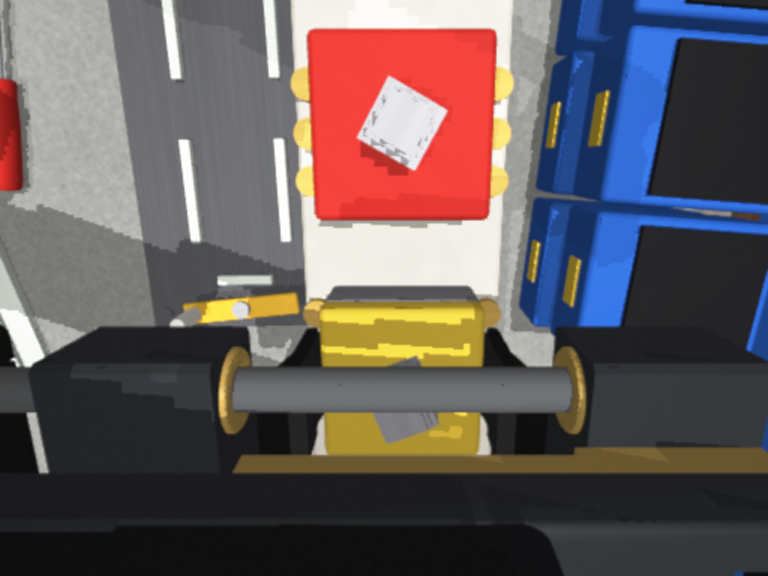

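The rails show clearly: left segments at x≈190, right segments at x≈283, the −y end rail at (245,281), and the turnbutton at (245,305) with its peg at about (240,308). I'll take one more view shifted toward +y.

>>> apply_moves(
  moves=[40, 0, 0, 0, 0, 0, 40, 80, 0, 0, 0, 0, 0, 40, 110, 0, 0, 0, 0, 0, 40, 120, 0, 0, 0, 0, 0, 40, 120, 0, 0, 0, 0, 0, 40],
)

```text
clock: 7.35
tool_pos: [0.6678, 0.0198, 0.2987]
eef_rot: [-3.141, 0.0, 1.648]
ft_force: [0.0, -0.3, -5.9]
finger_gap: 0.0501
gripper_force: 40.0
```

>>> apply_moves(
  moves=[0, 0, 0, 0, 0, 0, 40, 0, 0, 0, 0, 0, 0, 40, 0, 0, 0, 0, 0, 0, 40],
)

```text
clock: 7.65
tool_pos: [0.6684, 0.0174, 0.2985]
eef_rot: [3.142, 0.0, 1.645]
ft_force: [0.6, 0.4, -4.9]
finger_gap: 0.0496
gripper_force: 40.0
```

```bash
cat > rails.py <<'E'
from h import *
def rails(p,z=.020):
    g=cv2.cvtColor(p["image"],cv2.COLOR_RGB2HSV);m=((g[...,2]>185)&(g[...,1]<40)).astype(np.uint8)
    out=[]
    for c in cv2.findContours(m,cv2.RETR_EXTERNAL,cv2.CHAIN_APPROX_NONE)[0]:
        (u,v),(w,h),a=cv2.minAreaRect(c)
        if cv2.contourArea(c)>60 and max(w,h)/max(min(w,h),1)>2.5 and max(w,h)<120:
            c=cv2.boxPoints(((u,v),(w,h),a));X=np.array([onz(p,q,z)[:2] for q in c]);d=[np.linalg.norm(X[1]-X[0]),np.linalg.norm(X[2]-X[1])]
            i=int(np.argmax(d));e=X[1+i]-X[i];an=np.arctan2(e[1],e[0])
            out.append((np.round([u,v],1),onz(p,(u,v),z)[:2],np.round(d,4),an))
    return out
E
python3 - <<'E'
from rails import *
np.set_printoptions(precision=4,suppress=True)
p=snap("d2")
for n in("d1","d2"):
    q=pickle.load(open(f"pics/{n}.pkl","rb"));print(n,q["xyz"],q["orientation"])
    for r in rails(q):print(*r)
E
```

```text
d1 [ 0.672  -0.0329  0.4594] [2.8888 0.0036 0.0747]
[212.6 291.3] [ 0.6065 -0.3113] [0.0105 0.038 ] -1.4553060943392964
[322.  290.5] [ 0.7734 -0.2971] [0.0395 0.0091] 1.6851976359170509
[162.5 186.5] [ 0.531  -0.1513] [0.0491 0.0072] 0.07551311017402322
[  8.4 208.7] [ 0.3104 -0.2009] [0.0236 0.1006] -1.2571901816483795
[126.  126.4] [ 0.4827 -0.0718] [0.0091 0.089 ] -1.4812448589886806
[187.8 126. ] [ 0.5655 -0.065 ] [0.0091 0.09  ] -1.4770634016490178
[180.5  25.5] [0.5548 0.0574] [0.0086 0.0582] -1.4880130264249312
[113.9  25.9] [0.472  0.0508] [0.0088 0.0596] -1.4837411276513939
d2 [0.6637 0.0859 0.4602] [2.8882 0.0015 0.0734]
[212.6 291.3] [ 0.5987 -0.1932] [0.0105 0.0381] -1.456684705545045
[322.  290.5] [ 0.766  -0.1794] [0.0396 0.0091] 1.6840582235854156
[ 24.2 293. ] [ 0.3096 -0.2176] [0.0097 0.0639] -1.4991821313226452
[132.7 199.6] [ 0.4809 -0.055 ] [0.008  0.0524] -1.4545421736813033
[191.3 207.9] [ 0.5643 -0.0614] [0.0086 0.0812] -1.5041294999522528
[122.  110.9] [0.4707 0.067 ] [0.0089 0.0907] -1.4791952549485186
[184.5 110. ] [0.5533 0.0742] [0.0092 0.0904] -1.4800649076346941
[  7.5 108.6] [0.3193 0.0587] [0.0197 0.0926] -1.6592823040077849
[146.5  45. ] [0.5047 0.1505] [0.0492 0.007 ] 0.0731456750559916
```

View pics/d2.png

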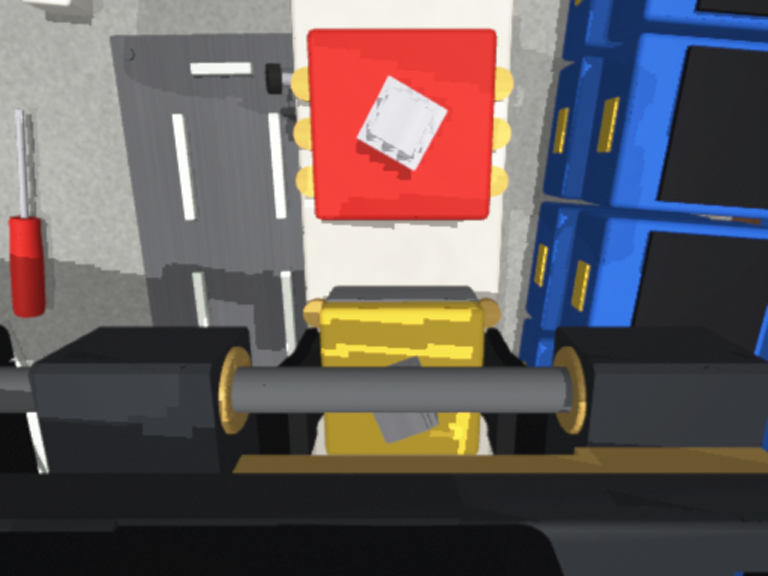

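Run:
```python
from h import *
from plant import robot
s=robot.get_state();print(s["tool_pos"],s["eef_rot"],toolmove(s,[.5178,-.001,.08],1.657))
```

```text
[0.66836597 0.0177174  0.29847156] [-3.14155663e+00  2.60658099e-04  1.64499546e+00] (array([  -7.4, -151.5,  218.5]), array([-0.   ,  0.   , -0.012]))
```

>>> apply_moves(
  moves=[-2, -40, 0, 0, 0, -0.01, 40, -4, -80, 0, 0, 0, -0.01, 40, -6, -120, 0, 0, 0, -0.01, 40, -7, -151, 0, 0, 0, -0.012, 40, -7, -151, 40, 0, 0, -0.012, 40],
)

```text
clock: 8.2
tool_pos: [0.518, -0.0004, 0.2635]
eef_rot: [3.132, 0.004, 1.658]
ft_force: [3.0, -0.1, -6.6]
finger_gap: 0.0495
gripper_force: 40.0
```

>>> apply_moves(
  moves=[0, 0, 40, 0, 0, 0, 40, 0, 0, 80, 0, 0, 0, 40, 0, 0, 120, 0, 0, 0, 40, 0, 0, 155, 0, 0, 0, 40, 0, 0, 178, 0, 0, 0, 40],
)

```text
clock: 8.7
tool_pos: [0.518, 0.0001, 0.0787]
eef_rot: [-3.14, -0.0, 1.658]
ft_force: [-0.7, 0.5, -5.5]
finger_gap: 0.0501
gripper_force: 40.0
```

>>> apply_moves(
  moves=[0, 0, 0, 0, 0, 0, 40, 0, 0, 0, 0, 0, 0, 40, 0, 0, 0, 0, 0, 0, 40],
)

```text
clock: 9.0
tool_pos: [0.5201, 0.0001, 0.0822]
eef_rot: [3.138, 0.001, 1.658]
ft_force: [0.2, -0.1, -5.3]
finger_gap: 0.0497
gripper_force: 40.0
```

Run:
```python
from rails import *
np.set_printoptions(precision=4,suppress=True)
from plant import robot
s=robot.get_state();print(s["tool_pos"],s["eef_rot"],toolmove(s,[.5178,-.001,.03],1.657))
p=snap("e1")
for r in rails(p):print(*r)
```

```text
[0.5201 0.0001 0.0822] [3.1376 0.0013 1.6585] (array([-0.9, -2.6, 52.2]), array([0.004, 0.001, 0.001]))
[212.5 291.3] [ 0.4835 -0.0739] [0.0053 0.0194] -1.4351203520714158
[322. 290.] [ 0.5686 -0.0655] [0.0046 0.0211] -1.4389273365768607
[440.5 210.5] [0.6464 0.0067] [0.0226 0.007 ] 0.08640745260335872
```

View pics/e1.png

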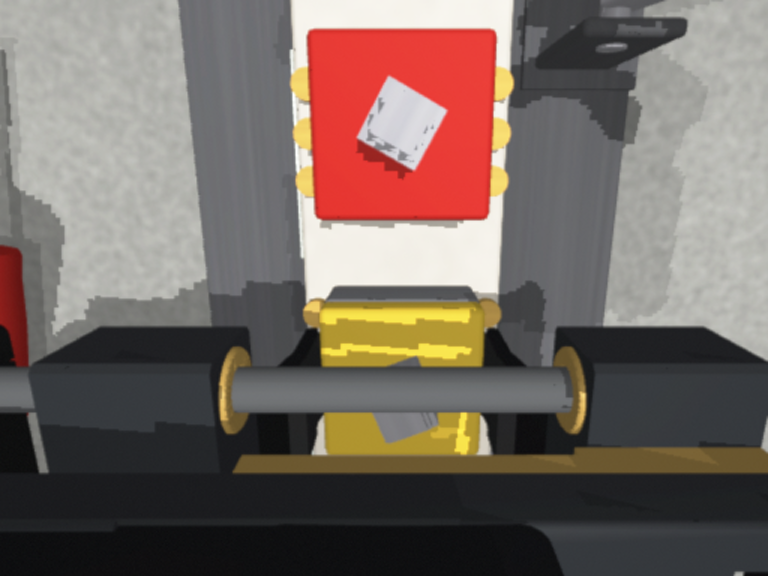

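The left rail peeks out about 3 px at x≈300, so the module sits about 2–3 mm too far toward +x, and the pose reading agrees. I'll correct that and descend.

>>> apply_moves(
  moves=[-1, -2.6, 5, 0, 0, 0, 40, -1, -2.6, 15, 0, 0, 0, 40, -1, -2.6, 25, 0, 0, 0, 40, -1, -2.6, 30, 0, 0, 0, 40, -1, -2.6, 30, 0, 0, 0, 40],
)

```text
clock: 9.55
tool_pos: [0.5148, -0.0003, 0.0493]
eef_rot: [-3.139, -0.001, 1.659]
ft_force: [-0.7, 0.2, -5.2]
finger_gap: 0.05
gripper_force: 40.0
```

>>> apply_moves(
  moves=[0, 0, 0, 0, 0, 0, 40, 0, 0, 0, 0, 0, 0, 40, 0, 0, 0, 0, 0, 0, 40],
)

```text
clock: 9.85
tool_pos: [0.5159, -0.0005, 0.0508]
eef_rot: [3.141, 0.0, 1.659]
ft_force: [-0.3, 0.3, -6.1]
finger_gap: 0.0494
gripper_force: 40.0
```

Run:
```python
from h import *
from plant import robot
s=robot.get_state();print(s["tool_pos"],s["eef_rot"],toolmove(s,[.5178,-.001,.03],1.657),s["ft_force"])
```

```text
[ 0.51594767 -0.00052611  0.05079518] [3.14096193e+00 2.03756892e-04 1.65886846e+00] (array([-0.6,  1.8, 20.8]), array([0.001, 0.   , 0.002])) [-0.28422609  0.30848858 -6.07299756]
```

>>> apply_moves(
  moves=[0, 0, 0, 0, 0, 0, 40, 0, 0, 0, 0, 0, 0, 40, 0, 0, 0, 0, 0, 0, 40, 0, 0, 0, 0, 0, 0, 40, 0, 0, 0, 0, 0, 0, 40],
)

```text
clock: 10.35
tool_pos: [0.5157, -0.0005, 0.0506]
eef_rot: [3.142, 0.0, 1.659]
ft_force: [0.2, 0.1, -4.6]
finger_gap: 0.0497
gripper_force: 40.0
```

>>> apply_moves(
  moves=[0, 0, 0, 0, 0, 0, 40, 0, 0, 0, 0, 0, 0, 40],
)

```text
clock: 10.55
tool_pos: [0.5157, -0.0005, 0.0506]
eef_rot: [3.142, -0.0, 1.659]
ft_force: [-0.1, 0.1, -5.7]
finger_gap: 0.05
gripper_force: 40.0
```

>>> apply_moves(
  moves=[0, 0, 0, 0, 0, 0, 40, 0, 0, 0, 0, 0, 0, 40],
)

```text
clock: 10.75
tool_pos: [0.5156, -0.0005, 0.0505]
eef_rot: [-3.141, -0.0, 1.659]
ft_force: [0.4, -0.4, -5.6]
finger_gap: 0.0496
gripper_force: 40.0
```

>>> apply_moves(
  moves=[-0.5, 2, 0, 0, 0, 0, 40, -0.5, 2, 3, 0, 0, 0, 40, -0.5, 2, 6, 0, 0, 0, 40, -0.5, 2, 9, 0, 0, 0, 40, -0.5, 2, 11, 0, 0, 0, 40],
)

```text
clock: 11.25
tool_pos: [0.5174, -0.0008, 0.0391]
eef_rot: [-3.141, -0.0, 1.659]
ft_force: [-0.1, -0.2, -5.7]
finger_gap: 0.0497
gripper_force: 40.0
```

>>> apply_moves(
  moves=[0, 0, 2, 0, 0, 0, 40, 0, 0, 4, 0, 0, 0, 40, 0, 0, 6, 0, 0, 0, 40, 0, 0, 7, 0, 0, 0, 40, 0, 0, 7, 0, 0, 0, 40],
)

```text
clock: 11.75
tool_pos: [0.5176, -0.0008, 0.0324]
eef_rot: [-3.141, -0.0, 1.659]
ft_force: [-0.0, 0.6, -5.9]
finger_gap: 0.0499
gripper_force: 40.0
```

>>> apply_moves(
  moves=[0, 0, 1, 0, 0, 0, 40, 0, 0, 2, 0, 0, 0, 40, 0, 0, 2, 0, 0, 0, 40, 0, 0, 2, 0, 0, 0, 40],
)

```text
clock: 12.15
tool_pos: [0.5178, -0.0008, 0.0309]
eef_rot: [3.141, 0.0, 1.659]
ft_force: [-0.6, 0.8, -1.3]
finger_gap: 0.0498
gripper_force: 40.0
```

>>> apply_moves(
  moves=[0, 0, 0, 0, 0, 0, 70, 0, 0, 0, 0, 0, 0, 70, 0, 0, 0, 0, 0, 0, 75, 0, 0, 0, 0, 0, 0, 75, 0, 0, 0, 0, 0, 0, 75],
)

```text
clock: 12.65
tool_pos: [0.5179, -0.0009, 0.0306]
eef_rot: [3.141, 0.0, 1.659]
ft_force: [-0.0, 0.2, -0.5]
finger_gap: 0.0733
gripper_force: 0.0
```

>>> apply_moves(
  moves=[0, 0, -15, 0, 0, 0, 75, 0, 0, -45, 0, 0, 0, 75, 0, 0, -85, 0, 0, 0, 75, 0, 0, -130, 0, 0, 0, 75, 0, 0, -170, 0, 0, 0, 75],
)

```text
clock: 13.15
tool_pos: [0.5176, -0.0008, 0.2024]
eef_rot: [3.141, 0.0, 1.659]
ft_force: [1.2, 0.1, -0.0]
finger_gap: 0.0748
gripper_force: 0.0
```

>>> apply_moves(
  moves=[-45, -10, 0, 0, 0, 0.14, 75, -90, -20, 0, 0, 0, 0.28, 75, -135, -30, 0, 0, 0, 0.42, 75, -180, -40, 0, 0, 0, 0.56, 75, -225, -50, 0, 0, 0, 0.7, 75],
)

```text
clock: 13.65
tool_pos: [0.4871, -0.2309, 0.2007]
eef_rot: [3.141, -0.0, 0.953]
ft_force: [1.0, 0.9, 1.2]
finger_gap: 0.0748
gripper_force: 0.0
```

>>> apply_moves(
  moves=[0, 0, 0, 0, 0, 0.085, 75, 0, 0, 0, 0, 0, 0.085, 75, 0, 0, 0, 0, 0, 0.085, 75, 0, 0, 0, 0, 0, 0.085, 75, 0, 0, 0, 0, 0, 0.085, 75],
)

```text
clock: 14.15
tool_pos: [0.4878, -0.2282, 0.2006]
eef_rot: [-3.141, -0.0, 0.876]
ft_force: [-0.1, -0.4, 0.9]
finger_gap: 0.0749
gripper_force: 0.0
```

Run:
```python
from h import *
np.set_printoptions(precision=4,suppress=True)
from plant import robot
p=snap("f1");s=robot.get_state();print(s["tool_pos"],s["eef_rot"],p["xyz"],p["orientation"])
```

```text
[ 0.4879 -0.2283  0.2006] [-3.1415 -0.      0.8761] [ 0.5317 -0.1755  0.3624] [ 2.8876  0.0015 -0.695 ]
```

View pics/f1.png

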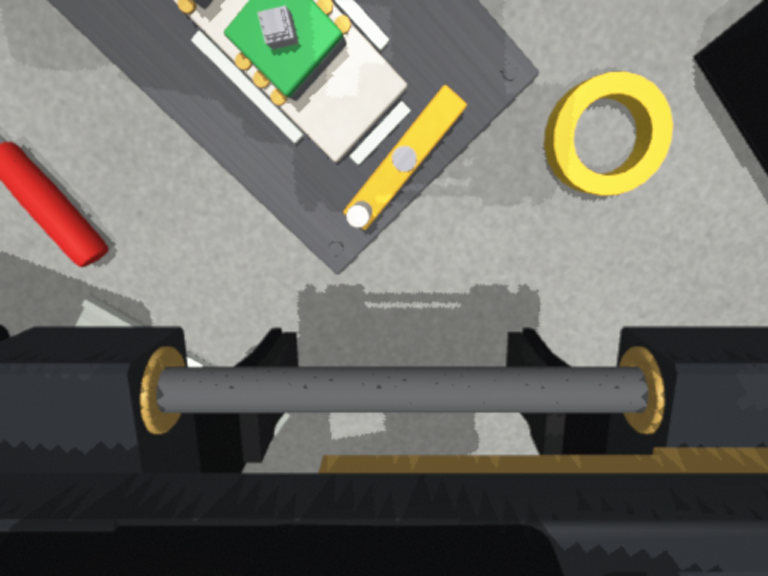

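The module lies in the nest between the rails. The peg top is at (358,215) and the pivot screw at (405,159).

Run:
```python
from h import *
np.set_printoptions(precision=4,suppress=True)
from plant import robot
p=pickle.load(open("pics/f1.pkl","rb"));s=robot.get_state()
peg=onz(p,np.array([358,215])/1.5,.071);piv=onz(p,np.array([405,159])/1.5,.037);print(peg,piv,np.linalg.norm((peg-piv)[:2]),np.arctan2(*(piv-peg)[1::-1]))
t=pickle.load(open("pics/a_top.pkl","rb"));print(tri([p,t],[np.array([358,215])/1.5,np.array([445,299.5])/1.5]))
print(toolmove(s,[peg[0],peg[1],.042],.871))
# shaft yaw for green:
```

```text
[ 0.4911 -0.1827  0.071 ] [ 0.5337 -0.1758  0.037 ] 0.04316731171889855 0.1604483299953095
[ 0.4895 -0.184   0.0622]
(array([ 37.1, -26.7, 158.6]), array([-0.   , -0.   ,  0.005]))
```

>>> apply_moves(
  moves=[20, -14, 30, 0, 0, 0, 50, 37, -27, 60, 0, 0, 0, 50, 37, -27, 100, 0, 0, 0, 50, 37, -27, 135, 0, 0, 0, 50, 37, -27, 158, 0, 0, 0, 50],
)

```text
clock: 14.7
tool_pos: [0.4902, -0.1822, 0.0406]
eef_rot: [-3.139, 0.0, 0.876]
ft_force: [-0.4, 0.4, -0.2]
finger_gap: 0.0513
gripper_force: 0.0
```

>>> apply_moves(
  moves=[0, 0, 0, 0, 0, 0, 8, 0, 0, 0, 0, 0, 0, 8, 0, 0, 0, 0, 0, 0, 8, 0, 0, 0, 0, 0, 0, 8, 0, 0, 0, 0, 0, 0, 8],
  force=20,
)

```text
clock: 15.2
tool_pos: [0.4914, -0.1841, 0.0438]
eef_rot: [3.139, -0.0, 0.874]
ft_force: [0.5, -0.3, -0.9]
finger_gap: 0.0178
gripper_force: 0.0
```

>>> apply_moves(
  moves=[0, 0, 0, 0, 0, 0, 8, 0, 0, 0, 0, 0, 0, 8, 0, 0, 0, 0, 0, 0, 8],
)

```text
clock: 15.5
tool_pos: [0.4905, -0.1836, 0.0434]
eef_rot: [-3.142, 0.0, 0.874]
ft_force: [-2.4, 0.8, 6.3]
finger_gap: 0.0132
gripper_force: 20.0
```

Run:
```python
import numpy as np
piv=np.array([.533,-.175]);p0=np.array([.4905,-.1836]);d=p0-piv;y=.874
for k in np.linspace(0,1.49,11)[1:]:
    c,s=np.cos(k),np.sin(k);w=(np.array([[c,-s],[s,c]])@d-d)*1000;print(round(k,2),np.round([w@[np.cos(y),np.sin(y)],w@[np.sin(y),-np.cos(y)]],1))
```

```text
0.15 [-3.6  5.3]
0.3 [-6.5 11.1]
0.45 [-8.4 17.3]
0.6 [-9.4 23.7]
0.74 [-9.4 30.1]
0.89 [-8.4 36.5]
1.04 [-6.6 42.7]
1.19 [-3.8 48.5]
1.34 [-0.2 53.9]
1.49 [ 4.2 58.6]
```

>>> apply_moves(
  moves=[-3.6, 5.3, 0, 0, 0, 0, 8, -6.5, 11, 0, 0, 0, 0, 8, -8.4, 17.3, 0, 0, 0, 0, 8, -9.4, 23.7, 0, 0, 0, 0, 8, -9.4, 30, 0, 0, 0, 0, 8],
)

```text
clock: 16.0
tool_pos: [0.5032, -0.2087, 0.043]
eef_rot: [-3.132, 0.003, 0.877]
ft_force: [-10.1, -1.8, 8.8]
finger_gap: 0.013
gripper_force: 20.0
```

>>> apply_moves(
  moves=[1, 6.4, 0, 0, 0, 0, 8, 2.8, 12.6, 0, 0, 0, 0, 8, 5.6, 18.4, 0, 0, 0, 0, 8, 9.2, 23.8, 0, 0, 0, 0, 8, 13.6, 28.5, 0, 0, 0, 0, 8],
)

```text
clock: 16.5
tool_pos: [0.5355, -0.2174, 0.0429]
eef_rot: [-3.136, 0.003, 0.876]
ft_force: [-7.0, -0.7, 6.2]
finger_gap: 0.0133
gripper_force: 20.0
```

>>> apply_moves(
  moves=[0, 0, 0, 0, 0, 0, 8, 0, 0, 0, 0, 0, 0, 8],
)

```text
clock: 16.7
tool_pos: [0.5368, -0.2174, 0.043]
eef_rot: [-3.139, 0.001, 0.875]
ft_force: [-2.9, 1.1, 5.1]
finger_gap: 0.0132
gripper_force: 20.0
```

>>> apply_moves(
  moves=[1.3, 1.5, 0, 0, 0, 0, 8, 2.6, 3, 0, 0, 0, 0, 8, 2.6, 3, 0, 0, 0, 0, 8, 2.6, 3, 0, 0, 0, 0, 8],
)

```text
clock: 17.1
tool_pos: [0.539, -0.2173, 0.0429]
eef_rot: [-3.135, 0.003, 0.876]
ft_force: [-6.7, -0.5, 7.1]
finger_gap: 0.0132
gripper_force: 20.0
```

>>> apply_moves(
  moves=[0, 0, 0, 0, 0, 0, 40, 0, 0, 0, 0, 0, 0, 40, 0, 0, 0, 0, 0, 0, 45, 0, 0, -20, 0, 0, 0, 45, 0, 0, -60, 0, 0, 0, 45],
)

```text
clock: 17.6
tool_pos: [0.5406, -0.2168, 0.1003]
eef_rot: [-3.135, 0.001, 0.874]
ft_force: [0.6, -0.5, 0.4]
finger_gap: 0.042
gripper_force: 0.0
```

>>> apply_moves(
  moves=[0, 0, -45, 0, 0, 0, 45, 0, 0, -90, 0, 0, 0, 45, 0, 0, -100, 0, 0, 0, 45, 0, 0, -100, 0, 0, 0, 45, 0, 0, -100, 0, 0, 0, 45],
)

```text
clock: 18.1
tool_pos: [0.5416, -0.2174, 0.2014]
eef_rot: [-3.14, 0.0, 0.874]
ft_force: [-0.7, -0.3, -0.4]
finger_gap: 0.0449
gripper_force: 0.0
```

Run:
```python
from h import *
np.set_printoptions(precision=4,suppress=True)
from plant import robot
p=snap("g1");s=robot.get_state();print(s["tool_pos"],s["eef_rot"])
for b in blob(p,"yellow")[:5]:
    print(b,onz(p,b[1],.035));c=cv2.boxPoints(b[1:]);print([onz(p,q,.035)[:2] for q in c])
t=snap("g1t","top",0);x=snap("g1s","scene",0)
for n,q in(("top",t),("scene",x)):
    for th in("clamp_grip","handle_red","handle_yellow","handle_green"):
        for r in robot.regions_of(q,th)[:2]:print(n,th,round(r["confidence"],2),r["extent"])
```

```text
[ 0.5412 -0.2172  0.2006] [-3.1378  0.0004  0.8738]
(4948.0, (328.0, 272.5), (83.0, 366.0), 90.0) [ 0.5213 -0.346   0.035 ]
[array([ 0.3988, -0.1786]), array([ 0.7037, -0.4335]), array([ 0.6524, -0.5252]), array([ 0.3246, -0.2517])]
(4738.5, (368.5, 131.5), (77.0, 79.0), 90.0) [ 0.6473 -0.2475  0.035 ]
[array([ 0.6393, -0.1925]), array([ 0.6982, -0.2419]), array([ 0.6557, -0.3057]), array([ 0.5931, -0.2533])]
(2325.5, (92.0, 28.5), (57.0, 92.0), 90.0) [ 0.505  -0.0049  0.035 ]
[array([0.4906, 0.0383]), array([ 0.555 , -0.0158]), array([ 0.5201, -0.0498]), array([0.4529, 0.0065])]
(1766.5, (235.25001525878906, 148.25), (103.94469451904297, 19.798988342285156), 45.0) [ 0.5337 -0.1742  0.035 ]
[array([ 0.5198, -0.1241]), array([ 0.5397, -0.1232]), array([ 0.5481, -0.2267]), array([ 0.5272, -0.2289])]
(558.5, (164.19769287109375, 259.9756774902344), (18.567232131958008, 58.215702056884766), 1.7357046604156494) [ 0.3905 -0.2167  0.035 ]
[array([ 0.3562, -0.235 ]), array([ 0.4081, -0.1859]), array([ 0.4232, -0.1993]), array([ 0.372 , -0.2492])]
top clamp_grip 0.63 [188.5, 141.6, 201.3, 177.4]
top handle_yellow 0.69 [145.9, 168.9, 161.3, 187.0]
top handle_green 0.53 [140.7, 217.4, 160.1, 234.3]
scene clamp_grip 0.66 [337.1, 150.5, 361.8, 192.9]
scene handle_red 0.45 [199.0, 151.0, 364.5, 260.3]
scene handle_red 0.17 [376.6, 190.6, 405.7, 216.9]
scene handle_yellow 0.87 [372.9, 173.5, 392.1, 195.2]
scene handle_yellow 0.47 [196.9, 149.6, 362.6, 261.4]
scene handle_green 0.77 [340.3, 146.0, 365.3, 166.4]
```

>>> apply_moves(
  moves=[20, -15, -40, 0, 0, 0.12, 60, 50, -38, -70, 0, 0, 0.26, 60, 80, -60, -100, 0, 0, 0.4, 60, 115, -86, -100, 0, 0, 0.54, 60, 150, -112, -100, 0, 0, 0.66, 60],
)

```text
clock: 19.15
tool_pos: [0.5533, -0.0298, 0.3043]
eef_rot: [3.14, -0.003, 0.208]
ft_force: [0.2, 0.3, -0.9]
finger_gap: 0.0594
gripper_force: 0.0
```

Run:
```python
from h import *
from plant import robot
s=robot.get_state();print(s["tool_pos"],s["eef_rot"],s["joint_pos"],toolmove(s,[.56,.135,.3],.086))
```

```text
[ 0.55332141 -0.02977603  0.30426524] [ 3.1400309  -0.00344351  0.20768055] [-2.55522338e-01  3.41915273e-01  1.51042762e+00  1.47386158e-04
  1.28547130e+00  1.10755491e+00] (array([  40.5, -159.9,    4.2]), array([ 0.001, -0.004,  0.122]))
```

>>> apply_moves(
  moves=[8, -32, 0, 0, 0, 0.04, 60, 16, -64, 0, 0, 0, 0.08, 60, 24, -96, 0, 0, 0, 0.122, 60, 32, -128, 0, 0, 0, 0.122, 60, 40, -160, 4, 0, 0, 0.122, 60],
)

```text
clock: 19.65
tool_pos: [0.5581, 0.1353, 0.2992]
eef_rot: [3.141, -0.002, 0.092]
ft_force: [0.5, -0.8, -0.3]
finger_gap: 0.0603
gripper_force: 0.0
```

>>> apply_moves(
  moves=[0, 0, 0, 0, 0, 0, 60, 0, 0, 0, 0, 0, 0, 60, 0, 0, 0, 0, 0, 0, 60, 0, 0, 0, 0, 0, 0, 60, 0, 0, 0, 0, 0, 0, 60],
)

```text
clock: 20.15
tool_pos: [0.558, 0.1327, 0.2987]
eef_rot: [3.141, -0.0, 0.09]
ft_force: [0.6, 0.9, -0.2]
finger_gap: 0.0599
gripper_force: 0.0
```

Run:
```python
from h import *
np.set_printoptions(precision=4,suppress=True)
from plant import robot
p=snap("k1");s=robot.get_state();print(s["tool_pos"],s["eef_rot"],p["xyz"],p["orientation"])
hsv=cv2.cvtColor(p["image"],cv2.COLOR_RGB2HSV);m=cv2.inRange(hsv,(100,120,60),(125,255,255))
for c in cv2.findContours(m,cv2.RETR_EXTERNAL,cv2.CHAIN_APPROX_NONE)[0]:
    if cv2.contourArea(c)>150:r=cv2.minAreaRect(c);print(r,onz(p,r[0],.2))
print("pred",proj(p,[[.6369,.1357,.199],[.6369+.00086,.1357-.01,.199],[.6369-.00086,.1357+.01,.199]]))
```

```text
[0.558  0.1329 0.2987] [ 3.1415 -0.0002  0.0903] [0.6261 0.1393 0.4605] [ 2.8873 -0.0001 -1.4812]
((274.5, 99.0), (42.0, 25.0), 90.0) [0.6325 0.1346 0.2   ]
pred [[273.587   93.0757]
 [286.5032  93.1274]
 [260.6697  93.024 ]]
```

View pics/k1.png

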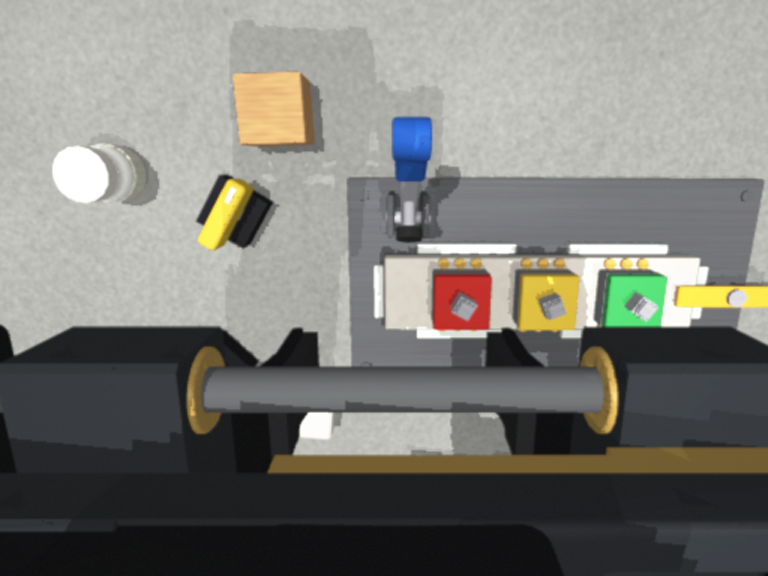

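The turnbutton is closed over the plate end and the module is seated. The blue roller is at about (411,139), as predicted. Next I'll descend on the roller and pinch it.

>>> apply_moves(
  moves=[40, 0, 0, 0, 0, 0, 50, 79, 5, 0, 0, 0, 0, 50, 79, 5, 40, 0, 0, 0, 50, 79, 5, 80, 0, 0, 0, 50, 79, 5, 100, 0, 0, 0, 50],
)

```text
clock: 20.7
tool_pos: [0.635, 0.1352, 0.1946]
eef_rot: [-3.141, 0.006, 0.091]
ft_force: [-0.4, 0.5, 0.6]
finger_gap: 0.0503
gripper_force: 0.0
```

>>> apply_moves(
  moves=[0, 0, 10, 0, 0, 0, 50, 0, 0, 18, 0, 0, 0, 50, 0, 0, 18, 0, 0, 0, 50, 0, 0, 18, 0, 0, 0, 50, 0, 0, 18, 0, 0, 0, 50],
)

```text
clock: 21.2
tool_pos: [0.6379, 0.1362, 0.1822]
eef_rot: [3.141, -0.003, 0.092]
ft_force: [-0.6, 0.5, 0.2]
finger_gap: 0.05
gripper_force: 0.0
```

>>> apply_moves(
  moves=[0, 0, 0, 0, 0, 0, 10, 0, 0, 0, 0, 0, 0, 10, 0, 0, 0, 0, 0, 0, 10, 0, 0, 0, 0, 0, 0, 10, 0, 0, 0, 0, 0, 0, 10],
  force=20,
)

```text
clock: 21.7
tool_pos: [0.637, 0.135, 0.1806]
eef_rot: [3.139, 0.0, 0.092]
ft_force: [0.8, -2.1, 0.7]
finger_gap: 0.0199
gripper_force: 20.0
```

>>> apply_moves(
  moves=[-14.2, 0, -4.9, 0, 0, 0, 10, -28.8, 0, -8.3, 0, 0, 0, 10, -43.6, 0, -10.2, 0, 0, 0, 10, -58.6, 0, -10.7, 0, 0, 0, 10, -73.6, 0, -9.6, 0, 0, 0, 10],
)

```text
clock: 22.2
tool_pos: [0.5651, 0.1287, 0.1906]
eef_rot: [3.14, -0.005, 0.091]
ft_force: [2.2, -2.3, -4.0]
finger_gap: 0.0199
gripper_force: 20.0
```

>>> apply_moves(
  moves=[-14.8, 0, 2.5, 0, 0, 0, 10, -29.2, 0, 6.5, 0, 0, 0, 10, -43.2, 0, 12, 0, 0, 0, 10, -56.5, 0, 18.8, 0, 0, 0, 10, -69.2, 0, 26.9, 0, 0, 0, 10],
)

```text
clock: 22.7
tool_pos: [0.496, 0.1226, 0.1639]
eef_rot: [3.141, -0.004, 0.092]
ft_force: [2.6, -1.9, -1.6]
finger_gap: 0.0199
gripper_force: 20.0
```

>>> apply_moves(
  moves=[-11.7, 0, 9.3, 0, 0, 0, 10, -22.5, 0, 19.8, 0, 0, 0, 10, -32.1, 0, 31.2, 0, 0, 0, 10, -40.6, 0, 43.6, 0, 0, 0, 10, -47.8, 0, 56.8, 0, 0, 0, 10],
)

```text
clock: 23.2
tool_pos: [0.4483, 0.1184, 0.1066]
eef_rot: [3.141, -0.004, 0.092]
ft_force: [1.3, -0.3, -0.3]
finger_gap: 0.0196
gripper_force: 20.0
```

>>> apply_moves(
  moves=[-5.8, 0, 13.8, 0, 0, 0, 10, -10.2, 0, 28, 0, 0, 0, 10, -13.2, 0, 42.8, 0, 0, 0, 10, -14.5, 0, 53, 0, 0, 0, 10, -14.8, 0, 58, 0, 0, 0, 10],
)

```text
clock: 23.7
tool_pos: [0.4338, 0.1172, 0.048]
eef_rot: [3.141, -0.002, 0.091]
ft_force: [2.0, -0.8, -0.6]
finger_gap: 0.0196
gripper_force: 20.0
```

>>> apply_moves(
  moves=[0, 0, 2, 0, 0, 0, 10, 0, 0, 4, 0, 0, 0, 10, 0, 0, 6, 0, 0, 0, 10, 0, 0, 7, 0, 0, 0, 10, 0, 0, 7, 0, 0, 0, 10],
)

```text
clock: 24.2
tool_pos: [0.4337, 0.1172, 0.0417]
eef_rot: [3.141, -0.003, 0.092]
ft_force: [4.5, -1.8, -1.2]
finger_gap: 0.02
gripper_force: 20.0
```

>>> apply_moves(
  moves=[0, 0, 1, 0, 0, 0, 10, 0, 0, 2, 0, 0, 0, 10, 0, 0, 2, 0, 0, 0, 10],
)

```text
clock: 24.5
tool_pos: [0.4337, 0.1172, 0.0408]
eef_rot: [3.141, -0.003, 0.092]
ft_force: [3.2, -2.9, 12.2]
finger_gap: 0.0196
gripper_force: 20.0
```

>>> apply_moves(
  moves=[0, 0, 1, 0, 0, 0, 10, 0, 0, 2, 0, 0, 0, 10, 0, 0, 2, 0, 0, 0, 10],
)

```text
clock: 24.8
tool_pos: [0.4337, 0.1172, 0.0401]
eef_rot: [3.141, -0.004, 0.092]
ft_force: [1.1, -3.4, 26.4]
finger_gap: 0.0197
gripper_force: 20.0
```

>>> apply_moves(
  moves=[0, 0, -2, 0, 0, 0, 40, 0, 0, -4, 0, 0, 0, 50, 0, 0, -4, 0, 0, 0, 50, 0, 0, -30, 0, 0, 0, 50, 0, 0, -75, 0, 0, 0, 50],
)

```text
clock: 25.3
tool_pos: [0.4288, 0.1173, 0.1105]
eef_rot: [-3.141, 0.011, 0.092]
ft_force: [1.5, 0.2, -0.1]
finger_gap: 0.0473
gripper_force: 0.0
```

>>> apply_moves(
  moves=[0, 20, -45, 0, 0, 0, 60, 0, 60, -85, 0, 0, 0, 70, 3, 100, -85, 0, 0, 0, 70, 5, 118, -85, 0, 0, 0, 70, 5, 118, -85, 0, 0, 0, 70],
)

```text
clock: 25.8
tool_pos: [0.4482, -0.0015, 0.1973]
eef_rot: [-3.141, 0.001, 0.088]
ft_force: [0.0, 1.0, -0.1]
finger_gap: 0.0693
gripper_force: 0.0
```

>>> apply_moves(
  moves=[0, 0, 0, 0, 0, 0, 70, 0, 0, 0, 0, 0, 0, 70, 0, 0, 0, 0, 0, 0, 70, 0, 0, 0, 0, 0, 0, 70, 0, 0, 0, 0, 0, 0, 70],
)

```text
clock: 26.3
tool_pos: [0.448, 0.0009, 0.1973]
eef_rot: [-3.141, 0.001, 0.093]
ft_force: [0.5, -0.2, 0.2]
finger_gap: 0.0704
gripper_force: 0.0
```

Run:
```python
from h import *
np.set_printoptions(precision=4,suppress=True)
from plant import robot
p=snap("l1",view=0);s=robot.get_state();print(s["tool_pos"],s["eef_rot"],p["xyz"],p["orientation"])
im=p["image"][40:290,150:450,::-1];cv2.imwrite("pics/l1c.png",cv2.resize(im,None,fx=2.6,fy=2.4,interpolation=cv2.INTER_CUBIC))
```

```text
[0.4481 0.0007 0.1974] [-3.1415  0.0003  0.0927] [0.5162 0.0076 0.3591] [ 2.8866  0.0003 -1.4783]
```

View pics/l1c.png

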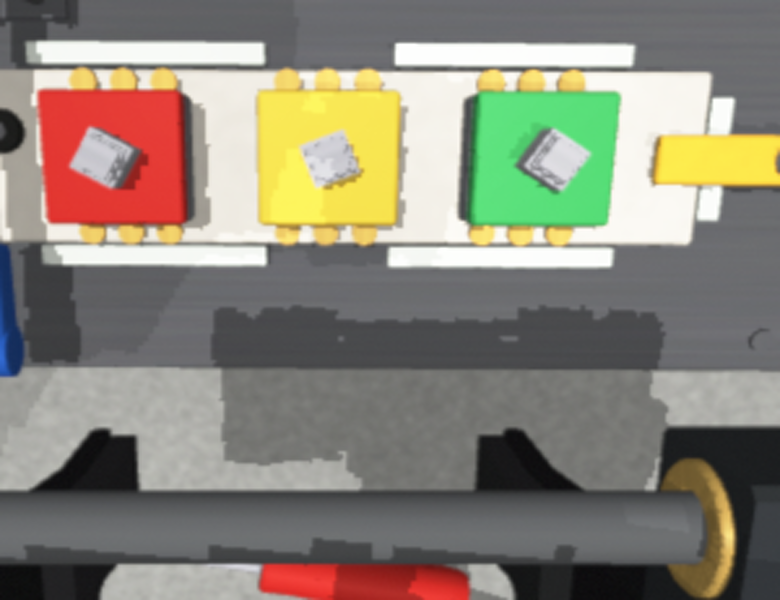

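The crop is clean, with the three shafts at (103,157), (330,158) and (556,158). I'll fit shaft models by silhouette.

```bash
cat > fit.py <<'E'
from h import *
from scipy.optimize import minimize
S=4
def prism(w,l,z0,z1,w1=None,l1=None):
    w1=w1 or w;l1=l1 or l
    return np.array([[a*w/2,b*l/2,z0] for a in(-1,1) for b in(-1,1)]+[[a*w1/2,b*l1/2,z1] for a in(-1,1) for b in(-1,1)])
SHAFT=np.vstack([prism(.016,.016,0,.016),prism(.016,.016,.016,.020,.013,.013)])
BAR=prism(.064,.018,.022,.050)
def fit(p,mask,pts,x0,z,win):
    x,y=win;m=cv2.resize(mask[y[0]:y[1],x[0]:x[1]].astype(np.float32),None,fx=S,fy=S,interpolation=cv2.INTER_LINEAR)
    def cost(v):
        c,s=np.cos(v[2]),np.sin(v[2]);Q=pts@np.array([[c,s,0],[-s,c,0],[0,0,1]])+[v[0],v[1],z]
        uv=(proj(p,Q)-[x[0],y[0]]+.5)*S-.5
        h=cv2.convexHull(np.round(uv*16).astype(np.int32));r=np.zeros(m.shape,np.uint8);cv2.fillConvexPoly(r,h,1,cv2.LINE_8,4)
        return np.abs(m-r).sum()/m.sum()
    b=None
    for dy in(-.3,0,.3):
        i=np.array([x0[0],x0[1],x0[2]+dy]);o=minimize(cost,i,method="Nelder-Mead",options=dict(initial_simplex=[i,i+[.003,0,0],i+[0,.003,0],i+[0,0,.15]],xatol=1e-5,fatol=1e-5))
        if b is None or o.fun<b.fun:b=o
    return b.x,b.fun
def shaft(p,xy,yaw0,z=.056):
    u,v=proj(p,[xy[0],xy[1],z+.01]).astype(int);r=26
    win=((u-r,u+r),(v-r,v+r));hsv=cv2.cvtColor(p["image"],cv2.COLOR_RGB2HSV)
    m=((hsv[...,1]<70)).astype(np.uint8)
    n,l,st,ce=cv2.connectedComponentsWithStats(m[v-r:v+r,u-r:u+r]);
    k=min(range(1,n),key=lambda i:np.hypot(*(ce[i]-r))+(1e3 if st[i][4]<60 else 0))
    mm=np.zeros_like(m);mm[v-r:v+r,u-r:u+r]=cv2.morphologyEx((l==k).astype(np.uint8),cv2.MORPH_CLOSE,np.ones((5,5)))
    return fit(p,mm,SHAFT,[xy[0],xy[1],yaw0],z,win)
def bar(p,col,xy,yaw0,z=0.):
    hsv=cv2.cvtColor(p["image"],cv2.COLOR_RGB2HSV);m=0
    for a,b in H[col]:m=m|cv2.inRange(hsv,a,b)
    u,v=proj(p,[xy[0],xy[1],z+.04]).astype(int);r=55
    x=(max(u-r,0),min(u+r,512));y=(max(v-r,0),min(v+r,384));mm=np.zeros_like(m);mm[y[0]:y[1],x[0]:x[1]]=m[y[0]:y[1],x[0]:x[1]]
    n,l,st,ce=cv2.connectedComponentsWithStats(mm);k=1+np.argmax(st[1:,4])
    mm=cv2.morphologyEx((l==k).astype(np.uint8),cv2.MORPH_CLOSE,np.ones((5,5)))
    return fit(p,mm,BAR,[xy[0],xy[1],yaw0],z,(x,y)),st[k]
E
python3 - <<'E'
from fit import *
np.set_printoptions(precision=4,suppress=True)
p=pickle.load(open("pics/l1.pkl","rb"))
n=np.array([-.086,.996])
for y,nm in((.076,"red"),(0,"yel"),(-.076,"gre")):print(nm,shaft(p,np.array([.5177,0])+n*y,.3))
k=pickle.load(open("pics/k1.pkl","rb"))
for z in(-.01,0,.01):print(bar(k,"yellow",[.572,.2785],-.6,z))
E
```

```text
red (array([0.5109, 0.076 , 1.1549]), np.float64(0.11298113316297531))
yel (array([0.5176, 0.0004, 0.4618]), np.float64(0.08568840473890305))
gre (array([ 0.5243, -0.0753,  1.0845]), np.float64(0.10225367546081543))
((array([ 0.5666,  0.2925, -0.4669]), np.float64(0.09155511856079102)), array([132, 119,  37,  48, 867], dtype=int32))
((array([ 0.5682,  0.2887, -0.4714]), np.float64(0.13295882940292358)), array([132, 119,  37,  48, 867], dtype=int32))
((array([ 0.5676,  0.2862, -0.4849]), np.float64(0.18104048073291779)), array([132, 119,  37,  48, 867], dtype=int32))
```

>>> apply_moves(
  moves=[8, 35, 0, 0, 0, -0.14, 80, 16, 70, 0, 0, 0, -0.28, 80, 24, 105, 0, 0, 0, -0.42, 80, 32, 140, 0, 0, 0, -0.56, 80, 32, 140, 0, 0, 0, -0.7, 80],
)

```text
clock: 26.85
tool_pos: [0.4957, -0.1409, 0.1978]
eef_rot: [3.136, -0.001, 0.794]
ft_force: [-0.7, 1.9, 0.3]
finger_gap: 0.0798
gripper_force: 0.0
```

>>> apply_moves(
  moves=[0, 0, 0, 0, 0, -0.14, 80, 0, 0, 0, 0, 0, -0.28, 80, 0, 0, 0, 0, 0, -0.29, 80, 0, 0, 0, 0, 0, -0.29, 80, 0, 0, 0, 0, 0, -0.29, 80],
)

```text
clock: 27.35
tool_pos: [0.4929, -0.1361, 0.1975]
eef_rot: [3.142, -0.0, 1.08]
ft_force: [-0.2, -0.2, 0.6]
finger_gap: 0.0802
gripper_force: 0.0
```

>>> apply_moves(
  moves=[0, 0, 0, 0, 0, 0, 80, 0, 0, 0, 0, 0, 0, 80, 0, 0, 0, 0, 0, 0, 80, 0, 0, 0, 0, 0, 0, 80],
)

```text
clock: 27.75
tool_pos: [0.4929, -0.1362, 0.1975]
eef_rot: [3.142, 0.0, 1.082]
ft_force: [0.5, 0.1, 0.7]
finger_gap: 0.0802
gripper_force: 0.0
```

Run:
```python
from fit import *
from plant import robot
np.set_printoptions(precision=4,suppress=True)
p=snap("l2",view=0);s=robot.get_state();print(s["tool_pos"],s["eef_rot"],p["xyz"],p["orientation"])
n=np.array([-.086,.996])
for y,nm in((0,"yel"),(-.076,"gre")):print(nm,shaft(p,np.array([.5177,0])+n*y,.3))
print(toolmove(s,[.5477,-.0606,.197],2.03))
```

```text
[ 0.4929 -0.1362  0.1975] [3.1416 0.     1.0816] [ 0.5252 -0.0757  0.3593] [ 2.8879  0.0013 -0.4897]
yel (array([0.5177, 0.0004, 0.4434]), np.float64(0.10992394387722015))
gre (array([ 0.5242, -0.0756,  1.0735]), np.float64(0.059179168194532394))
(array([92.5, 12.8,  0.5]), array([ 0.   ,  0.   , -0.948]))
```

>>> apply_moves(
  moves=[40, -6, 0, 0, 0, -0.14, 80, 80, -12, 0, 0, 0, -0.28, 80, 120, -18, 0, 0, 0, -0.42, 80, 160, -24, 0, 0, 0, -0.56, 80, 200, -29, 0, 0, 0, -0.7, 80],
)

```text
clock: 28.3
tool_pos: [0.5615, 0.0555, 0.1974]
eef_rot: [-3.141, 0.0, 1.787]
ft_force: [0.2, 0.0, -0.5]
finger_gap: 0.08
gripper_force: 0.0
```

Run:
```python
from fit import *
from plant import robot
s=robot.get_state();print(s["tool_pos"],s["eef_rot"],toolmove(s,[.632,.249,.2],2.67))
```

```text
[0.5614983  0.05549573 0.19744862] [-3.14146871e+00  1.73582991e-05  1.78731685e+00] (array([173.8, 110.4,  -2.6]), array([-0.   , -0.   , -0.883]))
```

>>> apply_moves(
  moves=[35, 22, 0, 0, 0, -0.14, 80, 70, 44, 0, 0, 0, -0.28, 80, 105, 66, 0, 0, 0, -0.42, 80, 140, 88, 0, 0, 0, -0.56, 80, 174, 110, -2, 0, 0, -0.7, 80],
)

```text
clock: 28.8
tool_pos: [0.6324, 0.2489, 0.199]
eef_rot: [-3.141, -0.001, 2.488]
ft_force: [1.1, -0.3, -0.2]
finger_gap: 0.0801
gripper_force: 0.0
```

>>> apply_moves(
  moves=[0, 0, 0, 0, 0, -0.13, 80, 0, 0, 0, 0, 0, -0.18, 80, 0, 0, 0, 0, 0, -0.18, 80, 0, 0, 0, 0, 0, -0.18, 80, 0, 0, 0, 0, 0, -0.18, 80],
)

```text
clock: 29.3
tool_pos: [0.6323, 0.2468, 0.1994]
eef_rot: [-3.142, -0.0, 2.66]
ft_force: [-0.0, 0.1, 0.1]
finger_gap: 0.0803
gripper_force: 0.0
```

>>> apply_moves(
  moves=[0, 0, 0, 0, 0, 0, 80, 0, 0, 0, 0, 0, 0, 80, 0, 0, 0, 0, 0, 0, 80, 0, 0, 0, 0, 0, 0, 80],
)

```text
clock: 29.7
tool_pos: [0.6324, 0.247, 0.1995]
eef_rot: [3.142, 0.0, 2.662]
ft_force: [0.8, -1.0, 0.1]
finger_gap: 0.0795
gripper_force: 0.0
```

Run:
```python
from fit import *
from plant import robot
np.set_printoptions(precision=4,suppress=True)
p=snap("m1");s=robot.get_state();print(s["tool_pos"],s["eef_rot"],p["xyz"],p["orientation"])
for z in(-.006,0,.006):print(bar(p,"yellow",[.572,.2785],-.5,z))
```

```text
[0.6324 0.247  0.1995] [3.1415 0.0001 2.6616] [0.5723 0.2789 0.3613] [2.8899 0.0007 1.0902]
((array([ 0.5679,  0.2888, -0.4662]), np.float64(0.14766137301921844)), array([ 265,   63,   21,   70, 1290], dtype=int32))
((array([ 0.5684,  0.2885, -0.4635]), np.float64(0.15796199440956116)), array([ 265,   63,   21,   70, 1290], dtype=int32))
((array([ 0.569 ,  0.2881, -0.4642]), np.float64(0.1746343970298767)), array([ 265,   63,   21,   70, 1290], dtype=int32))
```

View pics/m1.png

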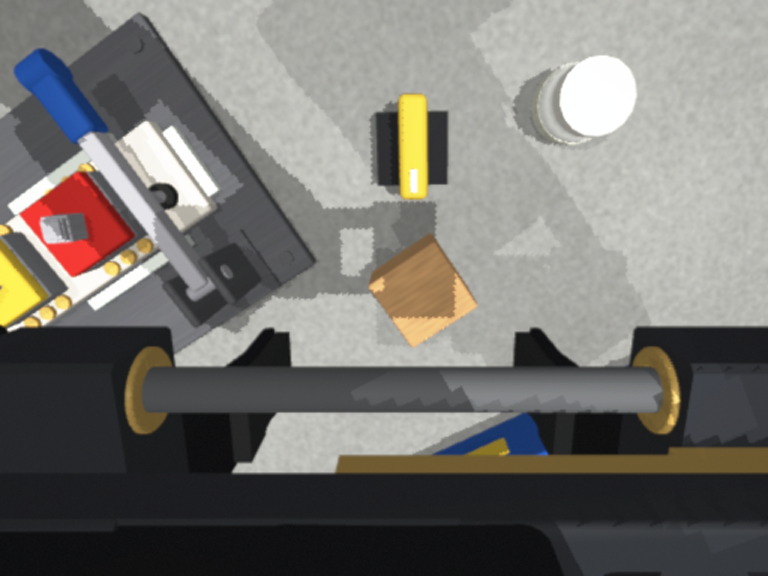

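The yellow handle is square to the view: its bar is at (413,147) and its hub spans 376..448 by 111..185.

Run:
```python
from fit import *
from plant import robot
np.set_printoptions(precision=4,suppress=True)
p=pickle.load(open("pics/m1.pkl","rb"));s=robot.get_state()
print(onz(p,np.array([412,148])/1.5,.022),[onz(p,np.array(c)/1.5,.022)[:2] for c in((376,111),(448,111),(448,185),(376,185))])
print(onz(p,np.array([413.5,146.5])/1.5,.05))
print("height", tri([p,pickle.load(open("pics/k1.pkl","rb"))],[np.array([412,95])/1.5,np.array([240,180])/1.5]))
for xy in([.5684,.2885],):print(toolmove(s,[*xy,.022],2.675))
```

```text
[0.5675 0.2891 0.022 ] [array([0.5355, 0.2787]), array([0.5576, 0.321 ]), array([0.6007, 0.2998]), array([0.5778, 0.2559])]
[0.5676 0.2894 0.05  ]
height [ 0.5623  0.3043 -0.0356]
(array([ 75.9,   7.2, 177.5]), array([ 0.   ,  0.   , -0.013]))
```

>>> apply_moves(
  moves=[40, 4, 20, 0, 0, -0.013, 60, 77, 7.5, 60, 0, 0, -0.013, 55, 77, 7.5, 100, 0, 0, -0.013, 50, 77, 7.5, 135, 0, 0, -0.013, 50, 77, 7.5, 155, 0, 0, -0.013, 50],
)

```text
clock: 30.25
tool_pos: [0.5654, 0.2892, 0.0415]
eef_rot: [-3.139, -0.003, 2.676]
ft_force: [0.0, 0.5, 0.2]
finger_gap: 0.0519
gripper_force: 0.0
```

>>> apply_moves(
  moves=[0, 0, 10, 0, 0, 0, 50, 0, 0, 19, 0, 0, 0, 50, 0, 0, 19, 0, 0, 0, 50, 0, 0, 19, 0, 0, 0, 50, 0, 0, 19, 0, 0, 0, 50],
)

```text
clock: 30.75
tool_pos: [0.5686, 0.2896, 0.0268]
eef_rot: [3.14, 0.002, 2.675]
ft_force: [-0.9, 0.1, -0.6]
finger_gap: 0.05
gripper_force: 0.0
```

>>> apply_moves(
  moves=[0, 0, 0, 0, 0, 0, 5, 0, 0, 0, 0, 0, 0, 5, 0, 0, 0, 0, 0, 0, 5, 0, 0, 0, 0, 0, 0, 5, 0, 0, 0, 0, 0, 0, 5],
  force=35,
)

```text
clock: 31.25
tool_pos: [0.5674, 0.2893, 0.0255]
eef_rot: [-3.141, -0.0, 2.675]
ft_force: [-1.5, -1.2, -0.8]
finger_gap: 0.0178
gripper_force: 3.5
```

>>> apply_moves(
  moves=[0, 0, 0, 0, 0, 0, 5, 0, 0, 0, 0, 0, 0, 5, 0, 0, 0, 0, 0, 0, 5],
)

```text
clock: 31.55
tool_pos: [0.5675, 0.2893, 0.0255]
eef_rot: [-3.141, -0.0, 2.675]
ft_force: [-0.6, -0.5, 0.9]
finger_gap: 0.018
gripper_force: 35.0
```

>>> apply_moves(
  moves=[0, 0, -20, 0, 0, 0, 5, 0, 0, -60, 0, 0, 0, 5, 0, 0, -105, 0, 0, 0, 5, 0, 0, -150, 0, 0, 0, 5, -10, -30, -170, 0, 0, 0.1, 5],
)

```text
clock: 32.05
tool_pos: [0.566, 0.2613, 0.2002]
eef_rot: [3.133, 0.006, 2.576]
ft_force: [2.2, -0.4, -1.1]
finger_gap: 0.0171
gripper_force: 35.0
```

>>> apply_moves(
  moves=[-5, -45, 0, 0, 0, 0.12, 5, -14, -85, 0, 0, 0, 0.25, 5, -20, -125, 0, 0, 0, 0.38, 5, -20, -165, 0, 0, 0, 0.5, 5, -25, -205, 0, 0, 0, 0.55, 5],
)

```text
clock: 32.55
tool_pos: [0.4724, 0.0707, 0.1953]
eef_rot: [-3.141, -0.0, 2.022]
ft_force: [0.5, -0.7, -0.7]
finger_gap: 0.0173
gripper_force: 35.0
```

>>> apply_moves(
  moves=[0, 0, 0, 0, 0, 0, 5, 0, 0, 0, 0, 0, 0, 5, 0, 0, 0, 0, 0, 0, 5],
)

```text
clock: 32.85
tool_pos: [0.4748, 0.0722, 0.1956]
eef_rot: [3.14, 0.0, 2.025]
ft_force: [-0.5, -0.5, -0.5]
finger_gap: 0.0177
gripper_force: 35.0
```

Run:
```python
from fit import *
from plant import robot
s=robot.get_state();print(s["tool_pos"],s["eef_rot"],s["finger_gap"],toolmove(s,[.5177,.0004,.115],2.023))
```

```text
[0.47481001 0.07219299 0.19559231] [3.14035147e+00 2.30390561e-04 2.02534433e+00] 0.01772872480500705 (array([-83.3,   6.9,  80.6]), array([0.001, 0.   , 0.002]))
```

>>> apply_moves(
  moves=[-40, 3, 20, 0, 0, 0.002, 5, -83, 7, 40, 0, 0, 0.002, 5, -83, 7, 65, 0, 0, 0.002, 5, -83, 7, 80, 0, 0, 0.002, 5, -83, 7, 80, 0, 0, 0.002, 5],
)

```text
clock: 33.35
tool_pos: [0.5159, 0.0012, 0.1132]
eef_rot: [-3.138, -0.003, 2.024]
ft_force: [-0.0, 1.1, -0.7]
finger_gap: 0.0178
gripper_force: 35.0
```

>>> apply_moves(
  moves=[0, 0, 0, 0, 0, 0, 5, 0, 0, 0, 0, 0, 0, 5, 0, 0, 0, 0, 0, 0, 5, 0, 0, 0, 0, 0, 0, 5, 0, 0, 0, 0, 0, 0, 5],
)

```text
clock: 33.85
tool_pos: [0.517, 0.0003, 0.1161]
eef_rot: [3.141, 0.001, 2.023]
ft_force: [1.1, 0.1, -1.1]
finger_gap: 0.0177
gripper_force: 35.0
```

Run:
```python
from fit import *
from plant import robot
s=robot.get_state();print(s["tool_pos"],s["eef_rot"],s["ft_force"],toolmove(s,[.5177,.0004,.09],2.023))
```

```text
[5.16951361e-01 2.51629158e-04 1.16060922e-01] [3.14059374e+00 7.33884501e-04 2.02304544e+00] [ 1.13235036  0.13637845 -1.10728226] (array([-0.2,  0.7, 26.1]), array([0.001, 0.001, 0.   ]))
```

>>> apply_moves(
  moves=[0, 0.6, 4, 0, 0, 0, 5, 0, 0.6, 9, 0, 0, 0, 5, 0, 0.6, 13, 0, 0, 0, 5, 0, 0.6, 16, 0, 0, 0, 5, 0, 0.6, 18, 0, 0, 0, 5],
)

```text
clock: 34.35
tool_pos: [0.5169, 0.0004, 0.0969]
eef_rot: [-3.141, -0.001, 2.023]
ft_force: [-0.5, -0.1, -0.2]
finger_gap: 0.0176
gripper_force: 35.0
```

>>> apply_moves(
  moves=[0, 0, 2, 0, 0, 0, 5, 0, 0, 4, 0, 0, 0, 5, 0, 0, 4, 0, 0, 0, 5],
)

```text
clock: 34.65
tool_pos: [0.5171, 0.0004, 0.0932]
eef_rot: [-3.141, -0.0, 2.023]
ft_force: [-0.0, 0.5, -0.9]
finger_gap: 0.018
gripper_force: 35.0
```

>>> apply_moves(
  moves=[0.2, 0.4, 3, 0, 0, 0, 5, 0.2, 0.4, 6, 0, 0, 0, 5, 0.2, 0.4, 8, 0, 0, 0, 5, 0.2, 0.4, 10, 0, 0, 0, 5, 0.2, 0.4, 11, 0, 0, 0, 5],
)

```text
clock: 35.15
tool_pos: [0.5174, 0.0008, 0.0822]
eef_rot: [-3.141, -0.0, 2.023]
ft_force: [0.1, -0.1, -1.1]
finger_gap: 0.0178
gripper_force: 35.0
```

>>> apply_moves(
  moves=[0, 0, 1, 0, 0, 0, 5, 0, 0, 1.5, 0, 0, 0, 5, 0, 0, 1.5, 0, 0, 0, 5],
)

```text
clock: 35.45
tool_pos: [0.5174, 0.0008, 0.0814]
eef_rot: [3.142, 0.0, 2.023]
ft_force: [-1.2, -0.2, 3.7]
finger_gap: 0.0173
gripper_force: 35.0
```

Contact is at the expected seat height, so I'll press it home and release.

>>> apply_moves(
  moves=[0, 0, 1, 0, 0, 0, 5, 0, 0, 2, 0, 0, 0, 5, 0, 0, 3, 0, 0, 0, 5, 0, 0, 3, 0, 0, 0, 5],
)

```text
clock: 35.85
tool_pos: [0.5175, 0.0008, 0.0813]
eef_rot: [3.141, 0.001, 2.023]
ft_force: [-5.9, 1.1, 27.9]
finger_gap: 0.0179
gripper_force: 35.0
```

>>> apply_moves(
  moves=[0, 0, -2, 0, 0, 0, 15, 0, 0, -2, 0, 0, 0, 30, 0, 0, -2, 0, 0, 0, 30, 0, 0, -10, 0, 0, 0, 35, 0, 0, -40, 0, 0, 0, 40],
)

```text
clock: 36.35
tool_pos: [0.5153, 0.0011, 0.1159]
eef_rot: [-3.136, -0.004, 2.023]
ft_force: [0.9, -0.4, 1.0]
finger_gap: 0.036
gripper_force: 0.0
```

>>> apply_moves(
  moves=[0, 0, -40, 0, 0, 0, 60, 0, 0, -80, 0, 0, 0, 70, 0, 0, -80, 0, 0, 0, 80, 0, 0, -80, 0, 0, 0, 80],
)

```text
clock: 36.75
tool_pos: [0.518, 0.0007, 0.1989]
eef_rot: [3.14, 0.001, 2.023]
ft_force: [-0.1, 0.5, -1.1]
finger_gap: 0.0641
gripper_force: 0.0
```

Run:
```python
from fit import *
from plant import robot
s=robot.get_state();print(s["tool_pos"],s["eef_rot"],s["joint_pos"])
# view pose for green handle at yaw .936
y=.936;x=np.array([np.cos(y),np.sin(y)]);print(toolmove(s,[*(np.array([.4165,.3007])-.068*x),.2],y),np.array([.4165,.3007])-.068*x)
y+=np.pi;x=-x;print(toolmove(s,[*(np.array([.4165,.3007])-.068*x),.2],y),np.array([.4165,.3007])-.068*x)
```

```text
[0.51795887 0.00067968 0.19890912] [3.13975649e+00 1.43419576e-03 2.02284850e+00] [-2.14670599e-01  4.15607123e-01  1.72645523e+00  1.00535903e-05
  9.97200424e-01 -6.66729536e-01]
(array([282.6, -20.4,  -1.5]), array([0.002, 0.   , 1.087])) [0.37617508 0.24594691]
(array([345.8, 100. ,  -1.4]), array([-0.   ,  0.003, -2.055])) [0.45682492 0.35545309]
```

>>> apply_moves(
  moves=[36, -3, 0, 0, 0, 0.14, 80, 72, -5, 0, 0, 0, 0.28, 80, 108, -8, 0, 0, 0, 0.42, 80, 144, -10, 0, 0, 0, 0.56, 80, 180, -13, 0, 0, 0, 0.7, 80],
)

```text
clock: 37.25
tool_pos: [0.4251, 0.1579, 0.1963]
eef_rot: [-3.138, 0.001, 1.316]
ft_force: [0.2, 0.2, -1.1]
finger_gap: 0.08
gripper_force: 0.0
```

Run:
```python
from fit import *
from plant import robot
s=robot.get_state();print(s["tool_pos"],s["eef_rot"],toolmove(s,[.376,.246,.2],.936))
```

```text
[0.42508041 0.15788585 0.19631137] [-3.13776944e+00  1.34879490e-03  1.31643951e+00] (array([ 72.9, -69.7,  -3.5]), array([-0.004,  0.002,  0.38 ]))
```

>>> apply_moves(
  moves=[25, -23, -1, 0, 0, 0.13, 80, 50, -46, -2, 0, 0, 0.26, 80, 73, -70, -3, 0, 0, 0.38, 80, 73, -70, -3, 0, 0, 0.38, 80, 73, -70, -3, 0, 0, 0.38, 80],
)

```text
clock: 37.75
tool_pos: [0.3761, 0.245, 0.1998]
eef_rot: [-3.14, 0.003, 0.946]
ft_force: [0.0, -0.2, -0.0]
finger_gap: 0.08
gripper_force: 0.0
```

>>> apply_moves(
  moves=[0, 0, 0, 0, 0, 0, 80, 0, 0, 0, 0, 0, 0, 80, 0, 0, 0, 0, 0, 0, 80, 0, 0, 0, 0, 0, 0, 80],
)

```text
clock: 38.15
tool_pos: [0.3777, 0.2444, 0.2009]
eef_rot: [3.142, 0.0, 0.942]
ft_force: [-0.4, -0.2, 0.8]
finger_gap: 0.08
gripper_force: 0.0
```

Run:
```python
from fit import *
from plant import robot
np.set_printoptions(precision=4,suppress=True)
p=snap("n1");s=robot.get_state();print(s["tool_pos"],s["eef_rot"],p["xyz"],p["orientation"])
print(bar(p,"green",[.4165,.3007],.9,0))
```

```text
[0.3776 0.2445 0.2009] [-3.1416  0.      0.9418] [0.4181 0.2999 0.3627] [ 2.8876  0.0012 -0.6297]
((array([0.4131, 0.3009, 0.8587]), np.float64(0.17836584150791168)), array([ 252,   74,   23,   69, 1190], dtype=int32))
```

View pics/n1.png

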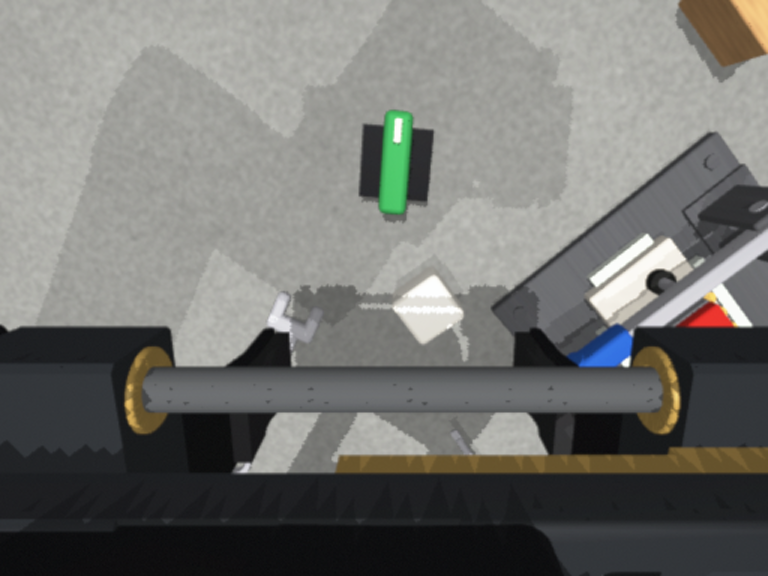

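The green handle's bar is at (396,162) and its hub corners are about (362,125), (434,130), (427,202), (359,197).

Run:
```python
from fit import *
from plant import robot
np.set_printoptions(precision=4,suppress=True)
p=pickle.load(open("pics/n1.pkl","rb"));s=robot.get_state()
c=[onz(p,np.array(c)/1.5,.022)[:2] for c in((363,125),(434,130),(429,202),(360,197))];print(c,np.mean(c,0),[np.linalg.norm(c[i]-c[i-1]) for i in range(4)])
print(onz(p,np.array([396,162.])/1.5,.05))
for i in(0,1,2,3):
    d=c[i]-c[i-1];print(np.arctan2(d[1],d[0])%(np.pi/2))
xy=np.mean([np.mean(c,0),[.4131,.3009],onz(p,np.array([396,162.])/1.5,.05)[:2]],0);print(xy,toolmove(s,[*xy,.0255],.862))
```

```text
[array([0.4104, 0.3339]), array([0.447 , 0.3033]), array([0.4167, 0.2662]), array([0.3799, 0.2973])] [0.4135 0.3002] [np.float64(0.047668446627176016), np.float64(0.04773291627626927), np.float64(0.047878684128360306), np.float64(0.04810979039157546)]
[0.4144 0.3014 0.05  ]
0.8773038626492526
0.8740539045746473
0.8851519026853563
0.869739992308098
[0.4137 0.3008] (array([ 66.8,  -4. , 175.4]), array([-0.  ,  0.  ,  0.08]))
```

>>> apply_moves(
  moves=[34, -2, 20, 0, 0, 0.07, 60, 67, -4, 60, 0, 0, 0.07, 55, 67, -4, 100, 0, 0, 0.07, 50, 67, -4, 135, 0, 0, 0.07, 50, 67, -4, 155, 0, 0, 0.07, 50],
)

```text
clock: 38.7
tool_pos: [0.4122, 0.3009, 0.0433]
eef_rot: [-3.14, 0.004, 0.873]
ft_force: [-0.1, 0.4, -0.6]
finger_gap: 0.0522
gripper_force: 0.0
```

>>> apply_moves(
  moves=[0, 0, 10, 0, 0, 0, 50, 0, 0, 20, 0, 0, 0, 50, 0, 0, 20, 0, 0, 0, 50, 0, 0, 20, 0, 0, 0, 50, 0, 0, 20, 0, 0, 0, 50],
)

```text
clock: 39.2
tool_pos: [0.4141, 0.3019, 0.027]
eef_rot: [3.141, -0.002, 0.873]
ft_force: [1.2, -0.7, 0.1]
finger_gap: 0.0502
gripper_force: 0.0
```

>>> apply_moves(
  moves=[0, 0, 0, 0, 0, 0, 5, 0, 0, 0, 0, 0, 0, 5, 0, 0, 0, 0, 0, 0, 5, 0, 0, 0, 0, 0, 0, 5, 0, 0, 0, 0, 0, 0, 5],
  force=35,
)

```text
clock: 39.7
tool_pos: [0.4134, 0.3015, 0.026]
eef_rot: [3.142, -0.0, 0.873]
ft_force: [-0.9, 0.3, 0.4]
finger_gap: 0.0175
gripper_force: 5.2
```

>>> apply_moves(
  moves=[0, 0, 0, 0, 0, 0, 5, 0, 0, 0, 0, 0, 0, 5, 0, 0, 0, 0, 0, 0, 5],
)

```text
clock: 40.0
tool_pos: [0.4134, 0.3015, 0.026]
eef_rot: [3.142, -0.0, 0.873]
ft_force: [-0.4, 0.5, 0.4]
finger_gap: 0.0177
gripper_force: 35.0
```

>>> apply_moves(
  moves=[0, 0, -20, 0, 0, 0, 5, 0, 0, -60, 0, 0, 0, 5, 0, 0, -105, 0, 0, 0, 5, 0, 0, -150, 0, 0, 0, 5, -15, 22, -175, 0, 0, -0.05, 5],
)

```text
clock: 40.5
tool_pos: [0.4215, 0.278, 0.2043]
eef_rot: [3.139, -0.006, 0.927]
ft_force: [1.9, 0.5, -0.3]
finger_gap: 0.0175
gripper_force: 35.0
```

>>> apply_moves(
  moves=[-22, 36, 0, 0, 0, -0.03, 5, -44, 72, 0, 0, 0, -0.06, 5, -66, 108, 0, 0, 0, -0.09, 5, -88, 144, 0, 0, 0, -0.12, 5, -110, 180, 0, 0, 0, -0.15, 5],
)

```text
clock: 41.0
tool_pos: [0.4975, 0.078, 0.2007]
eef_rot: [-3.141, 0.0, 1.074]
ft_force: [0.0, 0.9, -1.8]
finger_gap: 0.0179
gripper_force: 35.0
```

Run:
```python
from fit import *
from plant import robot
s=robot.get_state();print(s["tool_pos"],s["eef_rot"],s["finger_gap"],toolmove(s,[.5245,-.0749,.115],1.076))
```

```text
[0.49752803 0.07801404 0.20068233] [-3.14072294e+00  1.80515713e-04  1.07399849e+00] 0.01794543767639083 (array([-121.6,   96.7,   85.6]), array([-0.001,  0.   , -0.002]))
```

>>> apply_moves(
  moves=[-34, 27, 0, 0, 0, 0, 5, -68, 54, 0, 0, 0, 0, 5, -102, 81, 0, 0, 0, 0, 5, -122, 97, 15, 0, 0, 0, 5, -122, 97, 45, 0, 0, 0, 5],
)

```text
clock: 41.5
tool_pos: [0.5279, -0.0787, 0.1573]
eef_rot: [3.133, -0.0, 1.068]
ft_force: [0.3, -0.3, -1.4]
finger_gap: 0.0176
gripper_force: 35.0
```

>>> apply_moves(
  moves=[0, 0, 25, 0, 0, 0, 5, 0, 0, 39, 0, 0, 0, 5, 0, 0, 39, 0, 0, 0, 5, 0, 0, 39, 0, 0, 0, 5, 0, 0, 39, 0, 0, 0, 5],
)

```text
clock: 42.0
tool_pos: [0.5253, -0.0741, 0.1178]
eef_rot: [3.14, -0.0, 1.073]
ft_force: [-0.0, 0.1, -1.6]
finger_gap: 0.0177
gripper_force: 35.0
```

>>> apply_moves(
  moves=[0, 0, 0, 0, 0, 0, 5, 0, 0, 0, 0, 0, 0, 5, 0, 0, 0, 0, 0, 0, 5],
)

```text
clock: 42.3
tool_pos: [0.5249, -0.074, 0.1175]
eef_rot: [3.14, -0.0, 1.073]
ft_force: [0.9, -0.2, -0.9]
finger_gap: 0.0179
gripper_force: 35.0
```

Run:
```python
from fit import *
from plant import robot
s=robot.get_state();print(s["tool_pos"],s["eef_rot"],s["ft_force"],toolmove(s,[.5245,-.0749,.09],1.076))
```

```text
[ 0.52491272 -0.07399838  0.11753839] [ 3.14042882e+00 -1.74757558e-04  1.07295020e+00] [ 0.90330709 -0.21821489 -0.91014316] (array([-1. ,  0. , 27.5]), array([ 0.001, -0.   , -0.003]))
```

>>> apply_moves(
  moves=[-1, 0, 5, 0, 0, -0.003, 5, -1, 0, 11, 0, 0, -0.003, 5, -1, 0, 15, 0, 0, -0.003, 5, -1, 0, 18, 0, 0, -0.003, 5, -1, 0, 20, 0, 0, -0.003, 5],
)

```text
clock: 42.8
tool_pos: [0.524, -0.0748, 0.0964]
eef_rot: [-3.141, 0.0, 1.076]
ft_force: [0.1, -0.1, 0.0]
finger_gap: 0.0177
gripper_force: 35.0
```

>>> apply_moves(
  moves=[0, 0, 2, 0, 0, 0, 5, 0, 0, 4, 0, 0, 0, 5, 0, 0, 4, 0, 0, 0, 5],
)

```text
clock: 43.1
tool_pos: [0.5241, -0.0749, 0.0927]
eef_rot: [-3.141, 0.0, 1.076]
ft_force: [-0.8, -0.4, -1.2]
finger_gap: 0.0176
gripper_force: 35.0
```

Sliding on freely; continuing to the seat.

>>> apply_moves(
  moves=[0, 0, 3, 0, 0, 0, 5, 0, 0, 6, 0, 0, 0, 5, 0, 0, 8, 0, 0, 0, 5, 0, 0, 10, 0, 0, 0, 5, 0, 0, 11, 0, 0, 0, 5],
)

```text
clock: 43.6
tool_pos: [0.5241, -0.0749, 0.082]
eef_rot: [-3.141, 0.0, 1.076]
ft_force: [-1.1, 1.1, 7.3]
finger_gap: 0.0179
gripper_force: 35.0
```

>>> apply_moves(
  moves=[0, 0, 1, 0, 0, 0, 5, 0, 0, 2, 0, 0, 0, 5, 0, 0, 3, 0, 0, 0, 5, 0, 0, 3, 0, 0, 0, 5],
)

```text
clock: 44.0
tool_pos: [0.5241, -0.0749, 0.0819]
eef_rot: [3.141, 0.0, 1.076]
ft_force: [-4.2, 1.9, 21.5]
finger_gap: 0.018
gripper_force: 35.0
```

>>> apply_moves(
  moves=[0, 0, -3, 0, 0, 0, 15, 0, 0, -3, 0, 0, 0, 30, 0, 0, -3, 0, 0, 0, 30, 0, 0, -12, 0, 0, 0, 35, 0, 0, -45, 0, 0, 0, 40],
)

```text
clock: 44.5
tool_pos: [0.5217, -0.0741, 0.1218]
eef_rot: [-3.134, 0.001, 1.076]
ft_force: [0.0, -1.4, 0.5]
finger_gap: 0.0361
gripper_force: 0.0
```

>>> apply_moves(
  moves=[0, 0, -40, 0, 0, 0, 50, -40, 0, -75, 0, 0, 0, 50, -65, 0, -75, 0, 0, 0, 50, -65, 0, -75, 0, 0, 0, 50, -65, 0, -75, 0, 0, 0, 50],
)

```text
clock: 45.0
tool_pos: [0.493, -0.1321, 0.1991]
eef_rot: [-3.141, -0.001, 1.074]
ft_force: [-0.3, -0.1, -0.4]
finger_gap: 0.0497
gripper_force: 0.0
```

>>> apply_moves(
  moves=[0, 0, 0, 0, 0, 0, 50, 0, 0, 0, 0, 0, 0, 50],
)

```text
clock: 45.2
tool_pos: [0.4932, -0.1311, 0.1983]
eef_rot: [-3.14, -0.0, 1.077]
ft_force: [0.8, -0.8, -1.1]
finger_gap: 0.05
gripper_force: 0.0
```

Run:
```python
from fit import *
from plant import robot
p=snap("o1");t=snap("o1t","top",0);x=snap("o1s","scene",0)
for n,q in(("wrist",p),("top",t),("scene",x)):
    for r in robot.regions_of(q,"handle_red")[:2]:print(n,"red",round(r["confidence"],2),r["extent"])
a=p["image"][:250];b=cv2.resize(x["image"][120:300,150:460],(512,297),interpolation=cv2.INTER_CUBIC)
cv2.imwrite("pics/o1m.png",np.vstack([a,b])[:,:,::-1])
s=robot.get_state();print(s["tool_pos"],s["eef_rot"],s["joint_pos"],toolmove(s,[.4337,.1172,.15],.092))
```

```text
[ 0.49333841 -0.13170954  0.19871048] [-3.14112204e+00 -2.79808530e-05  1.07636168e+00] [-4.80045950e-01  4.07674401e-01  1.74212994e+00  4.15034146e-05
  9.92258480e-01  1.43659911e-02] (array([ 190.8, -170.6,   48.8]), array([-0.   ,  0.   ,  0.984]))
```

View pics/o1m.png

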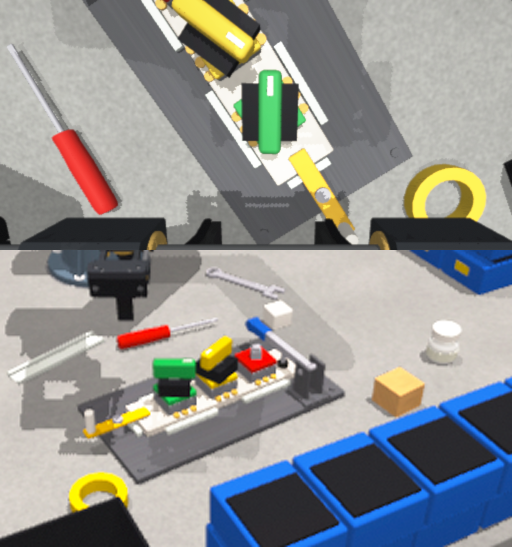

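Both handles are on and the turnbutton and clamp are closed. No red handle shows in any view. Next is the clamp.

>>> apply_moves(
  moves=[30, -27, 0, 0, 0, 0.14, 50, 60, -54, 0, 0, 0, 0.28, 50, 90, -81, 0, 0, 0, 0.42, 50, 120, -108, 0, 0, 0, 0.56, 50, 150, -134, 0, 0, 0, 0.7, 50],
)

```text
clock: 46.0
tool_pos: [0.4462, 0.0642, 0.199]
eef_rot: [-3.142, -0.0, 0.373]
ft_force: [0.2, -0.1, -0.1]
finger_gap: 0.0496
gripper_force: 0.0
```

Run:
```python
from fit import *
from plant import robot
s=robot.get_state();print(s["tool_pos"],s["eef_rot"],toolmove(s,[.4337,.1172,.12],.092))
```

```text
[0.44621095 0.06424895 0.19900399] [-3.14150892e+00 -1.05487913e-04  3.72924492e-01] (array([  7.6, -53.9,  79. ]), array([-0.   , -0.   ,  0.281]))
```

>>> apply_moves(
  moves=[4, -27, 0, 0, 0, 0.14, 50, 8, -54, 20, 0, 0, 0.281, 50, 8, -54, 50, 0, 0, 0.281, 50, 8, -54, 79, 0, 0, 0.281, 50, 8, -54, 79, 0, 0, 0.281, 50],
)

```text
clock: 46.5
tool_pos: [0.4317, 0.1162, 0.1175]
eef_rot: [-3.141, 0.007, 0.099]
ft_force: [-1.3, 0.1, 0.1]
finger_gap: 0.0501
gripper_force: 0.0
```

>>> apply_moves(
  moves=[0, 0, 0, 0, 0, 0, 50, 0, 0, 0, 0, 0, 0, 50, 0, 0, 0, 0, 0, 0, 50, 0, 0, 0, 0, 0, 0, 50],
)

```text
clock: 46.9
tool_pos: [0.4351, 0.1157, 0.121]
eef_rot: [3.141, -0.002, 0.098]
ft_force: [0.8, 0.8, -0.2]
finger_gap: 0.0499
gripper_force: 0.0
```

Run:
```python
from fit import *
from plant import robot
p=snap("q1",view=0)
s=robot.get_state();print(s["tool_pos"],s["eef_rot"],toolmove(s,[.4337,.1172,.0415],.092))
```

```text
[0.43492312 0.11575548 0.12084045] [ 3.14143444e+00 -2.08147556e-03  9.76001196e-02] (array([-1.2, -1.6, 79.3]), array([ 0.   , -0.002,  0.006]))
```

>>> apply_moves(
  moves=[-1, -1.6, 20, 0, 0, 0.006, 50, -1, -1.6, 45, 0, 0, 0.006, 50, -1, -1.6, 65, 0, 0, 0.006, 50, -1, -1.6, 79, 0, 0, 0.006, 50, -1, -1.6, 79, 0, 0, 0.006, 50],
)

```text
clock: 47.45
tool_pos: [0.4323, 0.1172, 0.0399]
eef_rot: [-3.141, 0.003, 0.092]
ft_force: [-0.5, -0.5, 0.2]
finger_gap: 0.0502
gripper_force: 0.0
```

>>> apply_moves(
  moves=[0, 0, 0, 0, 0, 0, 10, 0, 0, 0, 0, 0, 0, 10, 0, 0, 0, 0, 0, 0, 10, 0, 0, 0, 0, 0, 0, 10, 0, 0, 0, 0, 0, 0, 10],
  force=22,
)

```text
clock: 47.95
tool_pos: [0.4335, 0.1172, 0.0414]
eef_rot: [3.141, -0.001, 0.092]
ft_force: [-0.2, -2.0, 2.1]
finger_gap: 0.0197
gripper_force: 22.0
```

>>> apply_moves(
  moves=[0, 0, 0, 0, 0, 0, 10, 0, 0, 0, 0, 0, 0, 10],
)

```text
clock: 48.15
tool_pos: [0.4335, 0.1172, 0.0414]
eef_rot: [3.141, -0.001, 0.092]
ft_force: [-0.2, -1.9, 5.3]
finger_gap: 0.0199
gripper_force: 22.0
```

>>> apply_moves(
  moves=[0.2, 0, -7.5, 0, 0, 0, 10, 1.7, 0, -22.4, 0, 0, 0, 10, 4.7, 0, -37, 0, 0, 0, 10, 9.1, 0, -51.4, 0, 0, 0, 10, 14.9, 0, -65.2, 0, 0, 0, 10],
)

```text
clock: 48.65
tool_pos: [0.4467, 0.1183, 0.1064]
eef_rot: [3.141, 0.003, 0.092]
ft_force: [1.6, -2.1, -5.3]
finger_gap: 0.0197
gripper_force: 22.0
```

>>> apply_moves(
  moves=[7.2, 0, -13.2, 0, 0, 0, 10, 15.7, 0, -25.6, 0, 0, 0, 10, 25.3, 0, -37, 0, 0, 0, 10, 36, 0, -47.5, 0, 0, 0, 10, 47.8, 0, -56.8, 0, 0, 0, 10],
)

```text
clock: 49.15
tool_pos: [0.4918, 0.1223, 0.1625]
eef_rot: [3.14, 0.009, 0.093]
ft_force: [-2.9, -3.6, -3.1]
finger_gap: 0.02
gripper_force: 22.0
```

>>> apply_moves(
  moves=[12.7, 0, -8, 0, 0, 0, 10, 26, 0, -15, 0, 0, 0, 10, 40, 0, -20.4, 0, 0, 0, 10, 54.4, 0, -24.4, 0, 0, 0, 10, 69.2, 0, -27, 0, 0, 0, 10],
)

```text
clock: 49.65
tool_pos: [0.5623, 0.1284, 0.1906]
eef_rot: [3.14, 0.006, 0.093]
ft_force: [-2.7, -4.2, 1.9]
finger_gap: 0.0199
gripper_force: 22.0
```

>>> apply_moves(
  moves=[15, 0, -1, 0, 0, 0, 10, 30, 0, -0.6, 0, 0, 0, 10, 44.8, 0, 1.3, 0, 0, 0, 10, 59.4, 0, 4.7, 0, 0, 0, 10, 73.6, 0, 9.6, 0, 0, 0, 10],
)

```text
clock: 50.15
tool_pos: [0.6376, 0.135, 0.181]
eef_rot: [3.139, 0.002, 0.092]
ft_force: [-0.5, -3.1, 2.6]
finger_gap: 0.0196
gripper_force: 22.0
```

>>> apply_moves(
  moves=[1, 0, 0.4, 0, 0, 0, 10, 2, 0, 0.8, 0, 0, 0, 10, 2, 0, 0.8, 0, 0, 0, 10],
)

```text
clock: 50.45
tool_pos: [0.6394, 0.1352, 0.1802]
eef_rot: [3.139, 0.0, 0.092]
ft_force: [-1.2, -5.0, 4.4]
finger_gap: 0.0196
gripper_force: 22.0
```

Fully back. I'll release and retreat upward, then check.

>>> apply_moves(
  moves=[0, 0, 0, 0, 0, 0, 30, 0, 0, 0, 0, 0, 0, 50, 0, 0, 0, 0, 0, 0, 50, 0, 0, -20, 0, 0, 0, 50, 0, 0, -60, 0, 0, 0, 50],
)

```text
clock: 50.95
tool_pos: [0.6367, 0.1369, 0.2359]
eef_rot: [-3.14, 0.01, 0.092]
ft_force: [0.2, -0.4, 0.8]
finger_gap: 0.0472
gripper_force: 0.0
```

>>> apply_moves(
  moves=[-10, 0, -40, 0, 0, 0, 50, -50, 0, -60, 0, 0, 0, 50, -80, 0, -60, 0, 0, 0, 50, -80, 0, -60, 0, 0, 0, 50, -80, 0, -60, 0, 0, 0, 50],
)

```text
clock: 51.45
tool_pos: [0.5597, 0.1296, 0.2998]
eef_rot: [-3.141, -0.001, 0.092]
ft_force: [0.4, -0.2, -0.5]
finger_gap: 0.0501
gripper_force: 0.0
```

>>> apply_moves(
  moves=[0, 0, 0, 0, 0, 0, 50, 0, 0, 0, 0, 0, 0, 50, 0, 0, 0, 0, 0, 0, 50],
)

```text
clock: 51.75
tool_pos: [0.5608, 0.1291, 0.2989]
eef_rot: [-3.141, 0.001, 0.092]
ft_force: [-0.5, 0.5, -0.1]
finger_gap: 0.0504
gripper_force: 0.0
```

Run:
```python
from fit import *
p=snap("z1",view=0);x=snap("z1s","scene",0)
a=p["image"][:240];b=cv2.resize(x["image"][120:300,150:460],(512,297),interpolation=cv2.INTER_CUBIC)
cv2.imwrite("pics/z1m.png",np.vstack([a,b])[:,:,::-1])
```

```text
(no output)
```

View pics/z1m.png

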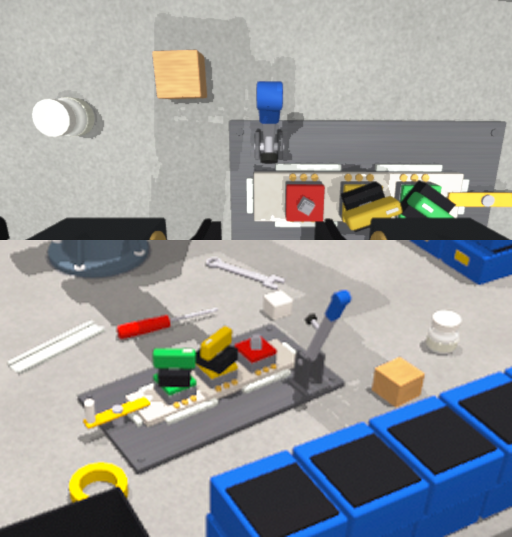

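The picture shows the clamp thrown back (roller at (270,97)), the turnbutton closed at (480,199), both handles home, and the bystanders where they were. Handing in.

```bash
python3 -c "
from plant import robot
print(robot.sign_off())"
```

```text
the job is handed in; nothing more can be done
None
```

The job is handed in at about 52 s: the module lies in the nest with the turnbutton closed, the yellow and green handles were pressed home (no red one seen), the clamp is thrown back, and the bystanders were not moved.

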